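Sort bent shafts by rolling them on the inspection plate

TASK

Three steel shafts lie side by side on the dark inspection plate and one of them is bent: find it by rolling. Push each shaft briskly at least 3 cm along the plate towards the blue catch tray, letting go before the yellow line: the straight ones must roll on past the line by themselves, never lifted off the plate, and drop into the tray, while the one that wobbles and stops must be picked up and laid in the red reject bin, never in the tray. Leave the V-block, oil bottle and brass ferrule where they are.

Things in the scene. Friction and masses are not known exactly. Their poses are not given: they have to be found in the camera images.
- plate_top (a point): On the top face of the fixed dark inspection plate, which reaches 150 mm from here either way along x, 180 mm along -y and 160 mm along +y, 40 mm above the bench; z up. The shafts lie roughly along its x, one behind another along y (about 75 mm apart). +y is the way to roll: yellow line across at y = +100 mm, catch tray from +160 mm on. Do not touch a straight shaft once its middle is past the line.
- tray_floor (a point): Centre of the rubber floor of the blue catch tray, fixed to the plate's +y end, axes as the plate's. Floor 300 mm along x and 90 mm along y, 32 mm below the plate's top; walls on three sides rise 30 mm above the plate's top.
- bin_in (a point): Centre of the inner floor (5 mm above the bench) of the red reject bin, which is fixed to the bench: an open box 200 mm along its x, 120 mm along its y, 55 mm high, walls 5 mm.
- shaft_1_mid (a point): A ground steel shaft, 24 mm diameter, 150 mm long, 0.4 to 0.6 kg, smooth. Point on its axis half-way along, x axis along the shaft; y and z turn as it rolls. One of the three is bent at its middle (bow 6 mm, metal there up to 3 mm beside the point) and lies with the bend level; a straight one that leaves the fingers at 0.3 m/s rolls on about 15 cm, at 0.2 m/s 7 cm; the bent one stops within a few cm.
- shaft_2_mid (a point): A ground steel shaft, 24 mm diameter, 150 mm long, 0.4 to 0.6 kg, smooth. Point on its axis half-way along, x axis along the shaft; y and z turn as it rolls. One of the three is bent at its middle (bow 6 mm, metal there up to 3 mm beside the point) and lies with the bend level; a straight one that leaves the fingers at 0.3 m/s rolls on about 15 cm, at 0.2 m/s 7 cm; the bent one stops within a few cm.
- shaft_3_mid (a point): A ground steel shaft, 24 mm diameter, 150 mm long, 0.4 to 0.6 kg, smooth. Point on its axis half-way along, x axis along the shaft; y and z turn as it rolls. One of the three is bent at its middle (bow 6 mm, metal there up to 3 mm beside the point) and lies with the bend level; a straight one that leaves the fingers at 0.3 m/s rolls on about 15 cm, at 0.2 m/s 7 cm; the bent one stops within a few cm.
- vblock_mid (a point): A bright metal V-block, 45 x 40 x 36 mm, loose on the plate near its far long edge. A bystander. Point at its centre.
- oil_mid (a point): A yellow plastic oil bottle, 52 mm diameter, 150 mm tall, upright near the reject bin. A bystander. Point at its centre, half-way up.
- ferrule_mid (a point): A brass pipe ferrule (ring), 50 mm outside diameter, 28 mm high, loose on the plate near its near long edge. A bystander. Point at its centre.
There are look-alikes about, which are no part of the job. Leave any green or pink look-alike of the part that bears shaft_3_mid alone.

How it is judged:
On the way:
1. the bent shaft has been pushed at least 2.5 cm along the plate without being lifted (distance of shaft_3_mid from where it was at the start of the episode above 0.025 m and x of shaft_3_mid in the frame of plate_top between -0.15 and 0.15 m and y of shaft_3_mid in the frame of plate_top between -0.185 and 0.17 m and z of shaft_3_mid in the frame of plate_top below 0.03 m), for 0.05 s.
At the end, for the whole second after the job is handed in: Both straight shafts lie in the catch tray (middle within the tray's walls and no more than 45 mm above its floor), the bent shaft lies in the reject bin (middle within 80 mm along and 50 mm across of the bin's centre, no more than 40 mm above its floor), all slower than 0.03 m/s (x of shaft_1_mid in the frame of tray_floor between -0.15 and 0.15 m and y of shaft_1_mid in the frame of tray_floor between -0.045 and 0.05 m and z of each of shaft_1_mid, shaft_2_mid in the frame of tray_floor below 0.045 m and linear speed of each of shaft_1, shaft_2, shaft_3 below 0.03 m/s and x of shaft_2_mid in the frame of tray_floor between -0.15 and 0.15 m and y of shaft_2_mid in the frame of tray_floor between -0.045 and 0.05 m and x of shaft_3_mid in the frame of bin_in between -0.08 and 0.08 m and y of shaft_3_mid in the frame of bin_in between -0.05 and 0.05 m and z of shaft_3_mid in the frame of bin_in below 0.04 m); the robot touches nothing.
It fails at once if a straight shaft is lifted off the plate by more than 25 mm (z of any of shaft_1_mid, shaft_2_mid in the frame of plate_top above 0.037 m).
It fails at once if a straight shaft is touched by the robot more than 20 mm past the yellow line ((y of shaft_1_mid in the frame of plate_top above 0.12 m and contact force between any of the fingers, the arm and shaft_1 above 0.3 N) or (y of shaft_2_mid in the frame of plate_top above 0.12 m and contact force between any of the fingers, the arm and shaft_2 above 0.3 N)).
It fails at once if the bent shaft goes into the catch tray (y of shaft_3_mid in the frame of plate_top above 0.17 m and z of shaft_3_mid in the frame of plate_top below 0 m).
It fails at once if the V-block, oil bottle or ferrule is moved by more than 20 mm (distance of any of vblock_mid, oil_mid, ferrule_mid from where it was at the start of the episode above 0.02 m).
It also fails if it takes over 69 s, if anything falls off the work surface, if the arm or the gripper's body presses on something with over 40 N, if the wrist force passes 120 N, or if a joint passes its speed limit or range.

ROBOT

A 7-joint arm with a two-finger parallel gripper is mounted at the origin on the work surface. World frame = base frame: x ahead of the robot, y to its left, z up, the work surface at z = 0. Lengths are in m, angles in rad, forces in N, time in s.
With the tool pointing down it reaches from about 0.425 to 0.925 m from the base axis. Payload 6.8 kg.
Tool frame: the origin (TCP) lies midway between the tips of the shut fingers; the grasp point (between the pads) lies 19 mm behind it; z points along the fingers, y is the direction in which the jaws open and shut (so a half turn about z gives the same grasp; the last joint's range is limited). The gripper opens to 85 mm and grips with 20 to 120 N. Pads are 22 mm wide; open, the fingers measure 114 mm over their backs; the gripper's body (76 mm by 85 mm) begins 54 mm behind the grasp point. The pads swing forward as they close: fully open they stand 13 mm farther back than shut.
Start: joints at [1.225, 0.477, 0.022, 1.555, -0.011, 1.109, -0.083], TCP at [0.159, -0.656, 0.197] pointing down, gripper open.
Joint ranges: [-2.96, 2.96], [-0.34, 2.1], [-1.41, 1.46], [0.24, 2.44], [-1.37, 4.51], [0.17, 1.92], [-2.96, 2.96]. Speed limits (rad/s): [2.39, 2.39, 3.14, 3.14, 3.14, 3.14, 3.14].

INTERFACE

Orientations are given as a unit quaternion [w, x, y, z].
In Python, from station import status, eyes, workorder gives the robot as it stands. The module is installed in compiled form; this text tells all that it offers.
- The arm moves only by the shell command python3 -m jog 'ROWS' [FORCE]. ROWS is text: rows parted by semicolons, each of 7 numbers parted by spaces: the shift along the tool's x, y, z in m, then the turn, a rotation vector about the tool's x, y, z in degrees, then the finger opening in m, from 0 to 0.0854. In form: dx dy dz rx ry rz jaw; .... A call has 1 to 5 rows; each row is the pose to reach, as a shift and turn from the pose commanded when the call began, along the tool's axes at that moment; what a row does not reach only later rows make up. A row lasts 1/10 s, in which the tool goes at most 50 mm and 8.59 degrees, less where a joint would pass 70% of its speed; a pose out of reach is approached as far as the arm can. A call with a gripper value outside its range is refused whole. The fingers move at their own pace and stop on an object; FORCE is the grip in N (left out, the last holds). Time passes only in rows, so rows that repeat a pose let the fingers close. It gives the time, the measured TCP pose, the force and the opening at its end, in the units of the state.
- status.get_obs(): the state, without advancing time (a new reading comes with each control period).
- eyes.read_camera(name): name is "side" or "top"; returns a dict with "image" (480x640x3 uint8, red, green, blue), "intrinsics" (3x3 intrinsics, pixels), "k1" (the pictures are not rectified: a ray, as slopes to the right and down, at radius r is drawn at 1 + k1 r^2 times it, then the intrinsics apply), "position" and "orientation" of the camera in the world. Camera axes: x right, y up, looking along -z (the intrinsics and any distortion apply to the point x, -y, -z); pixel columns grow to the right and rows downward; lengths in m; the calibration is good to about 2 mm. A picture is of the moment at which its call begins. There is no depth.
- workorder.hand_in(): hands the job in, once; it reports no verdict.
The state is a dict: "t": time; "q": joint angles; "joint_vel": joint speeds; "joint_torque": joint torques, N m; "eef_pos": TCP position; "tool_rot": TCP orientation; "contact_force": force on the tool from outside, world axes, zero at the start; "torque": the same for the moment, N m; "gripper_width": opening from 0.0 (shut) to 1.0 (fully open).
Only numpy, scipy, OpenCV 4.12 (cv2) and the standard library are available. Lean on these libraries where they do the work, as an engineer would, in place of code of your own. Each camera call takes 0.05 s, during which the arm holds its last target.

## Working session

There is one attempt and no reset: what is moved stays moved. The work goes in short steps, Python scripts to look and compute and a shell command to move; the robot and the scene stay as the last step left them, time stands still between calls to the robot, and variables do not carry over. Pictures are saved under pics/ and viewed, and the job is handed in when it is done.

```bash
mkdir -p pics; python3 - <<'E'
from station import status, eyes
import cv2,json
o=status.get_obs(); print(o)
for n in("side","top"):
    c=eyes.read_camera(n); cv2.imwrite(f"pics/{n}0.png",c["image"][:,:,::-1]); print(n,c["intrinsics"],c["k1"],c["position"],c["orientation"])
E
```

```text
{'t': 0.0, 'q': array([ 1.22490793,  0.47781808,  0.02235075,  1.55644605, -0.01151992,
        1.10928187, -0.08308453]), 'joint_vel': array([-6.58973773e-04,  1.63274386e-05,  2.09269413e-04,  6.35509486e-04,
        1.04459970e-03, -1.43111693e-03, -4.95670619e-04]), 'joint_torque': array([ 5.06067718e-04, -5.96454334e+01,  1.60783555e+00, -2.81194675e+01,
        1.24022673e-02,  9.36268450e-03, -2.46285578e-05]), 'eef_pos': array([ 0.15882701, -0.65538093,  0.1957162 ]), 'tool_rot': array([-8.96751294e-04,  9.92938899e-01,  1.18623399e-01, -1.69284293e-04]), 'contact_force': array([-0.1938144 , -0.11364113, -0.64096864]), 'torque': array([0.01867333, 0.00485341, 0.0136181 ]), 'gripper_width': 1.0023603773745544}
side [[547.63358356   0.         321.2466897 ]
 [  0.         547.63358356 238.1125701 ]
 [  0.           0.           1.        ]] 0.009792705081063474 [-0.30239847  0.75732406  0.7940802 ] [-0.3528592  -0.18413288  0.45152421  0.79856832]
top [[530.18818087   0.         315.26342805]
 [  0.         530.18818087 241.04697844]
 [  0.           0.           1.        ]] -0.037364248796284416 [ 0.39805934 -0.04412198  1.17836834] [ 0.71035235  0.03755902 -0.04639917 -0.70131018]
```

View pics/side0.png

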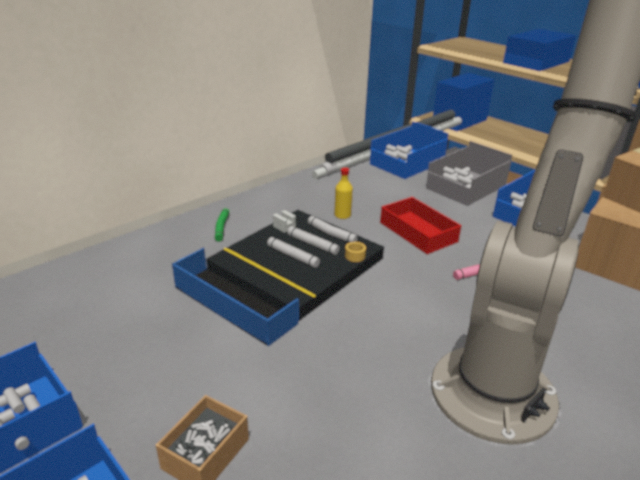

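View pics/top0.png

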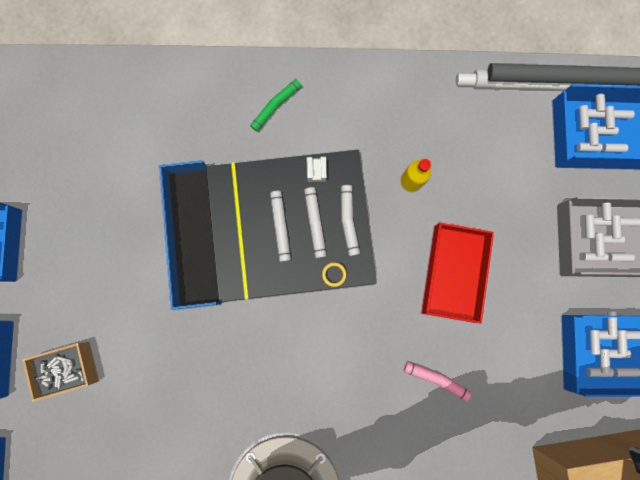

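```bash
cat > h.py <<'E'
import numpy as np,cv2
from scipy.spatial.transform import Rotation as R
from station import status, eyes
def cam(n,save=None):
    c=eyes.read_camera(n)
    if save: cv2.imwrite(save,c["image"][:,:,::-1])
    return c
def ray(c,uv):
    K=c["intrinsics"];k=c["k1"]
    d=np.array([(uv[0]-K[0,2])/K[0,0],(uv[1]-K[1,2])/K[1,1]])
    s=d.copy()
    for _ in range(20): s=d/(1+k*(s@s))
    w,x,y,z=c["orientation"]
    return c["position"],R.from_quat([x,y,z,w]).apply([s[0],-s[1],-1])
def atz(c,uv,z):
    p,d=ray(c,uv); return p+d*(z-p[2])/d[2]
def proj(c,P):
    w,x,y,z=c["orientation"]
    v=R.from_quat([x,y,z,w]).inv().apply(np.array(P)-c["position"])
    s=np.array([v[0],-v[1]])/-v[2]; s=s*(1+c["k1"]*(s@s)); K=c["intrinsics"]
    return s*[K[0,0],K[1,1]]+[K[0,2],K[1,2]]
def crop(c,u0,v0,w,h,f,name):
    im=c["image"][v0:v0+h,u0:u0+w,::-1]
    cv2.imwrite(name,cv2.resize(im,None,fx=f,fy=f,interpolation=cv2.INTER_CUBIC))
E
python3 - <<'E'
from h import *
c=cam("top"); crop(c,155,140,230,175,3.4,"pics/topc.png"); crop(c,395,140,110,190,3,"pics/bin.png")
E
```

```text
(no output)
```

View pics/topc.png

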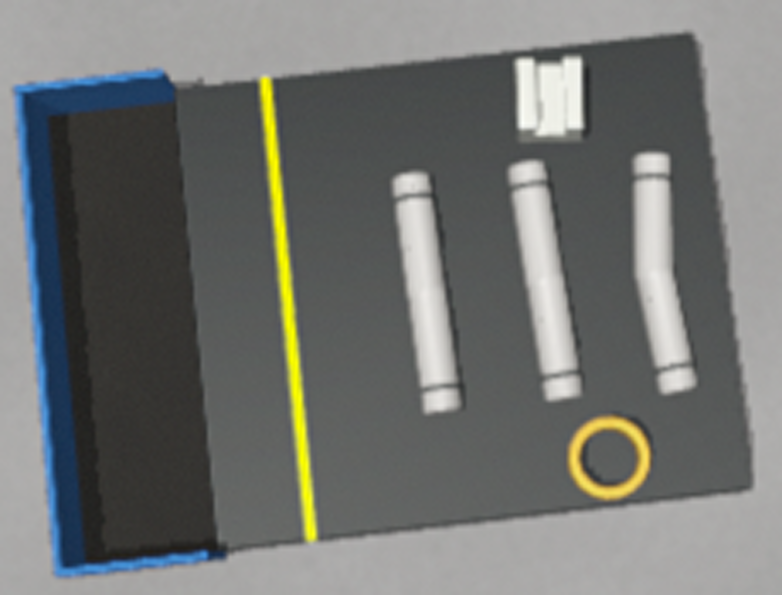

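View pics/bin.png

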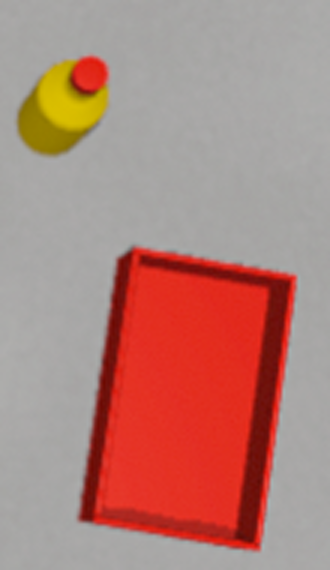

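Candidates: the grey bars at top-camera pixels (280,226), (316,222) and (349,219), the green one at (276,105) and the pink one at (437,380). The rear grey one at (349,219) is grey, on the plate and visibly kinked at its middle, so it is the bent shaft. Green and pink are off the plate and stay where they are. The front and middle bars look straight.

```bash
cat > m.py <<'E'
from h import *
c=cam("top"); f=lambda u,v:(155+u/3.4-.35,140+v/3.4-.35)
cor=[atz(c,f(*p),.04) for p in[(693,34),(752,487)]]
ye=[atz(c,f(*p),.04) for p in[(266,78),(311,540)]]
print("rear corners",cor,"yellow",ye)
ex=(cor[0]-cor[1])+(ye[0]-ye[1]); a=np.arctan2(ex[1],ex[0]); 
exu=np.array([np.cos(a),np.sin(a)]); eyu=np.array([-exu[1],exu[0]])
yl=np.mean(ye,0)[:2]; rc=np.mean(cor,0)[:2]
print("a deg",np.degrees(a),"line-rear dist",(yl-rc)@eyu, "widths",[np.linalg.norm(q[0]-q[1]) for q in(cor,ye)])
P0=(rc+yl)/2+eyu*0.04   # rear -180, line +100 -> mid -40
print("plate_top",P0)
def toP(w): d=np.array(w)[:2]-P0; return np.round([d@exu,d@eyu],4)
for n,e in dict(front=[(411,172),(443,412)],mid=[(527,160),(563,400)],rear=[(651,152),(678,393)],rearmid=[(655,272),(655,272)],vb=[(550,95),(550,95)],fer=[(609,458),(609,458)]).items():
    A=[atz(c,f(*p),.052 if n not in("vb","fer") else .07) for p in e]
    d=A[0]-A[1]
    print(n,"world",np.round((A[0]+A[1])/2,4),"ends P",toP(A[0]),toP(A[1]),"len",np.linalg.norm(d),"ang",np.degrees(np.arctan2(d[1],d[0])))
g=lambda u,v:(395+u/3-.33,140+v/3-.33)
B=[atz(c,g(*p),.055) for p in[(133,250),(295,275),(260,549),(82,520)]]
print("bin rim",np.round(B,4),np.mean(B,0)); d=B[0]-B[3]+B[1]-B[2];print("bin ang",np.degrees(np.arctan2(d[1],d[0])))
print("oil cap",atz(c,g(90,75),.15))
E
python3 m.py
```

```text
rear corners [array([ 0.73906324, -0.15075318,  0.04      ]), array([ 0.44534624, -0.1886831 ,  0.04      ])] yellow [array([0.70543491, 0.12581164, 0.04      ]), array([0.40865155, 0.08847491, 0.04      ])]
a deg 7.2638936917848245 line-rear dist 0.2790852125254926 widths [np.float64(0.29615596500360414), np.float64(0.2991227002564256)]
plate_top [0.5695664  0.00839154]
front world [0.5657 0.0182 0.052 ] ends P [0.0747 0.0121] [-0.0798  0.0084] len 0.15456856106958003 ang 8.650802568090112
mid world [ 0.5744 -0.0561  0.052 ] ends P [ 0.0742 -0.0621] [-0.0808 -0.0672] len 0.1551127779241642 ang 9.131197361476419
rear world [ 0.5803 -0.1318  0.052 ] ends P [ 0.0705 -0.1413] [-0.0847 -0.1394] len 0.15521814215639296 ang 6.562853981169892
rearmid world [ 0.5799 -0.1258  0.052 ] ends P [-0.0067 -0.1344] [-0.0067 -0.1344] len 0.0 ang 0.0
vb world [ 0.689  -0.0578  0.07  ] ends P [ 0.1101 -0.0807] [ 0.1101 -0.0807] len 0.0 ang 0.0
fer world [ 0.4608 -0.0967  0.07  ] ends P [-0.1212 -0.0905] [-0.1212 -0.0905] len 0.0 ang 0.0
bin rim [[ 0.575  -0.3234  0.055 ]
 [ 0.5586 -0.4406  0.055 ]
 [ 0.3633 -0.4105  0.055 ]
 [ 0.3824 -0.2845  0.055 ]] [ 0.46981533 -0.36475465  0.055     ]
bin ang -10.098629808919792
oil cap [ 0.67755645 -0.27302186  0.15      ]
```

```bash
cat > g.py <<'E'
import sys
from h import *
def plan(xyz,yaw):  # yaw = world angle of tool x, tool pointing down
    o=status.get_obs(); w,x,y,z=o["tool_rot"]; Rc=R.from_quat([x,y,z,w])
    a=np.radians(yaw); Rt=R.from_matrix(np.array([[np.cos(a),np.sin(a),0],[np.sin(a),-np.cos(a),0],[0,0,-1]]))
    d=Rc.inv().apply(np.array(xyz)-o["eef_pos"]); r=(Rc.inv()*Rt).as_rotvec(degrees=True)
    print("t",round(o["t"],2),"pos",np.round(o["eef_pos"],4),"F",np.round(o["contact_force"],1),"gw",round(o["gripper_width"],3),"q",np.round(o["q"],2))
    print("shift",np.round(d,4),"turn",np.round(r,2))
if __name__=="__main__":
    v=list(map(float,sys.argv[1:])); plan(v[:3],v[3])
E
python3 g.py .571 -.0164 .12 98.65; python3 g.py .571 -.0164 .12 -81.35
```

```text
t 0.2 pos [ 0.1589 -0.6556  0.1961] F [-0.2 -0.4  0. ] gw 0.995 q [ 1.22  0.48  0.02  1.56 -0.01  1.11 -0.08]
shift [ 0.5511 -0.5241  0.0766] turn [-5.000e-02 -4.000e-02 -8.503e+01]
t 0.2 pos [ 0.1589 -0.6556  0.1961] F [-0.2 -0.4  0. ] gw 0.995 q [ 1.22  0.48  0.02  1.56 -0.01  1.11 -0.08]
shift [ 0.5511 -0.5241  0.0766] turn [-4.000e-02  6.000e-02  9.497e+01]
```

```bash
python3 -m jog '0.036 -0.034 0 0 0 -8 0.085; 0.072 -0.068 0 0 0 -16 0.085; 0.108 -0.102 0 0 0 -24 0.085; 0.144 -0.136 0 0 0 -32 0.085; 0.18 -0.17 0 0 0 -40 0.085'; python3 g.py .571 -.0164 .19 98.65
```

```text
t: 0.7
eef_pos: [0.2946, -0.4466, 0.1967]
tool_rot: [0.0, 0.891, 0.454, -0.0]
contact_force: [1.2, 0.6, -0.1]
gripper_width: 0.997
t 0.7 pos [ 0.2946 -0.4466  0.1967] F [ 1.2  0.6 -0.1] gw 0.997 q [ 1.05  0.26 -0.21  1.88  0.06  1.01  0.18]
shift [ 0.5105 -0.0297  0.0066] turn [ 0.00e+00  2.00e-02 -4.47e+01]
```

```bash
python3 -m jog '0.048 -0.003 0 0 0 -8 0.085; 0.096 -0.006 0 0 0 -16 0.085; 0.144 -0.009 0 0 0 -24 0.085; 0.192 -0.012 0 0 0 -32 0.085; 0.24 -0.015 0 0 0 -40 0.085'; python3 g.py .571 -.0164 .19 98.65
```

```text
t: 1.2
eef_pos: [0.4248, -0.2446, 0.1969]
tool_rot: [0.0, 0.682, 0.731, -0.0]
contact_force: [0.2, -0.8, -1.0]
gripper_width: 0.993
t 1.2 pos [ 0.4248 -0.2446  0.1969] F [ 0.2 -0.8 -1. ] gw 0.993 q [ 0.8   0.21 -0.46  1.96  0.11  1.    0.36]
shift [0.2177 0.1615 0.0068] turn [ 0.01  0.03 -4.72]
```

```bash
python3 -m jog '0.04 -0.033 0 0 0 -6 0.085; 0.08 -0.066 0 0 0 -6 0.085; 0.12 -0.099 0 0 0 -6 0.085; 0.16 -0.132 0 0 0 -6 0.085; 0.18 -0.16 0 0 0 -6 0.085'; python3 g.py .571 -.0164 .10 98.65
```

```text
t: 1.7
eef_pos: [0.2515, -0.075, 0.1963]
tool_rot: [-0.0, 0.645, 0.764, -0.0]
contact_force: [0.3, 0.1, 1.7]
gripper_width: 0.998
t 1.7 pos [ 0.2515 -0.075   0.1963] F [0.3 0.1 1.7] gw 0.998 q [ 0.77 -0.26 -0.57  2.37 -0.17  0.99  0.47]
shift [0.0038 0.3248 0.0962] turn [-0.03  0.01  1.06]
```

I sent that second call before reading the result, and its y sign was wrong. The arm moved clear of everything, so I'll just correct it.

```bash
python3 -m jog '0 0.048 0 0 0 1 0.085; 0 0.096 0 0 0 1 0.085; 0 0.144 0 0 0 1 0.085; 0 0.192 0 0 0 1 0.085; 0 0.24 0 0 0 1 0.085'; python3 g.py .571 -.0164 .10 98.65
```

```text
t: 2.2
eef_pos: [0.4916, -0.0366, 0.1966]
tool_rot: [0.0, 0.652, 0.758, -0.0]
contact_force: [-0.3, -0.6, 0.1]
gripper_width: 0.999
t 2.2 pos [ 0.4916 -0.0366  0.1966] F [-0.3 -0.6  0.1] gw 0.999 q [ 0.61  0.26 -0.77  1.94  0.21  1.02 -0.1 ]
shift [0.0082 0.0815 0.0966] turn [ 0.02  0.02 -0.09]
```

```bash
python3 -m jog '0.004 0.04 0 0 0 0 0.085; 0.008 0.082 0 0 0 0 0.085; 0.008 0.082 0.04 0 0 0 0.085; 0.008 0.082 0.08 0 0 0 0.085; 0.008 0.082 0.097 0 0 0 0.085'; python3 g.py .571 -.0164 .035 98.65
python3 - <<'E'
from h import *
c=cam("top","pics/t1.png"); crop(c,155,140,230,175,3.4,"pics/t1c.png")
c=cam("side"); crop(c,150,170,260,180,3,"pics/s1c.png")
E
```

```text
t: 2.7
eef_pos: [0.5672, -0.0168, 0.096]
tool_rot: [-0.002, 0.652, 0.758, -0.002]
contact_force: [0.8, 0.1, -0.7]
gripper_width: 0.995
t 2.7 pos [ 0.5672 -0.0168  0.096 ] F [ 0.8  0.1 -0.7] gw 0.995 q [ 0.45  0.51 -0.69  1.87  0.4   0.91 -0.28]
shift [-0.0003  0.0042  0.061 ] turn [-0.32 -0.05 -0.02]
```

View pics/t1c.png

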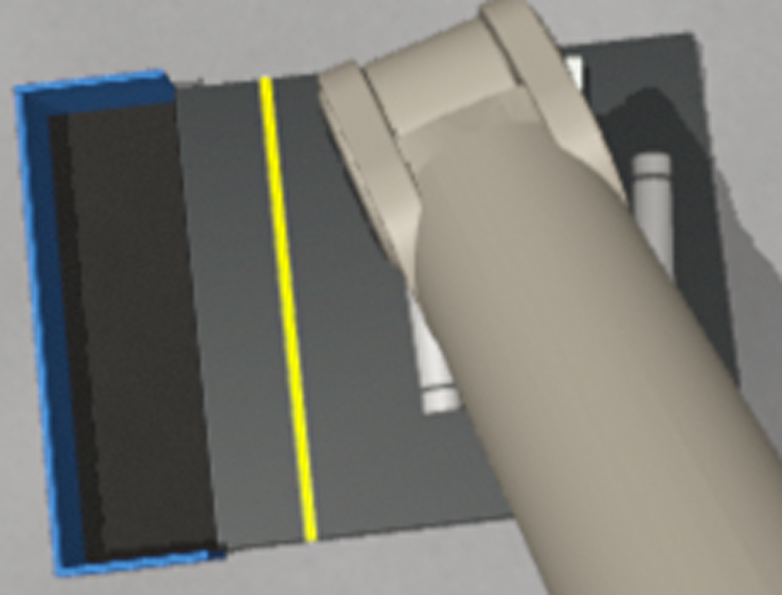

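View pics/s1c.png

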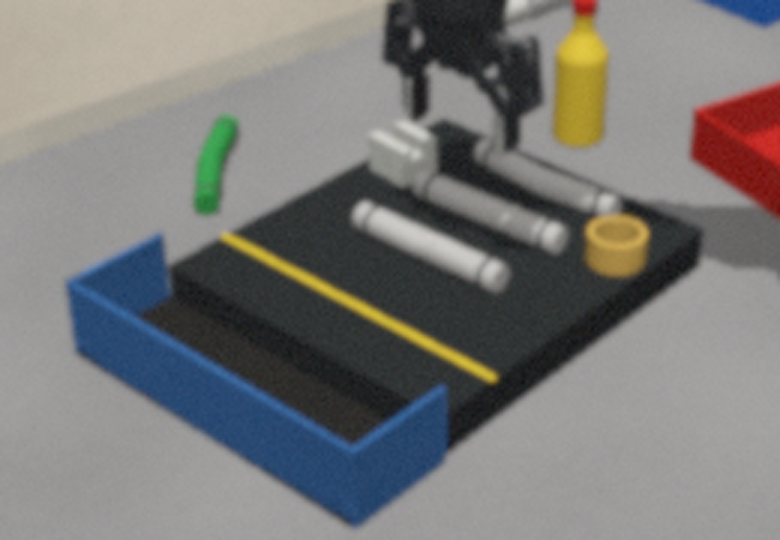

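The top view is mostly covered by the arm. The side view shows both open fingers at crop (415,110) and (510,145), above the gap between the front and middle shafts. Next I lower.

```bash
python3 -m jog '0 0.004 0.02 -0.3 0 0 0.085; 0 0.004 0.04 -0.3 0 0 0.085; 0 0.004 0.055 -0.3 0 0 0.085; 0 0.004 0.06 -0.3 0 0 0.085; 0 0.004 0.06 -0.3 0 0 0.085'; python3 g.py .571 -.0164 .035 98.65
python3 - <<'E'
from h import *
c=cam("side"); crop(c,220,190,170,120,4.5,"pics/s2c.png")
E
```

```text
t: 3.3
eef_pos: [0.5737, -0.0159, 0.0401]
tool_rot: [0.002, 0.652, 0.758, 0.002]
contact_force: [-0.2, 0.6, -0.8]
gripper_width: 0.993
t 3.3 pos [ 0.5737 -0.0159  0.0401] F [-0.2  0.6 -0.8] gw 0.993 q [ 0.41  0.59 -0.64  1.9   0.48  0.81 -0.34]
shift [-0.0001 -0.0028  0.0051] turn [ 0.31  0.01 -0.03]
```

View pics/s2c.png

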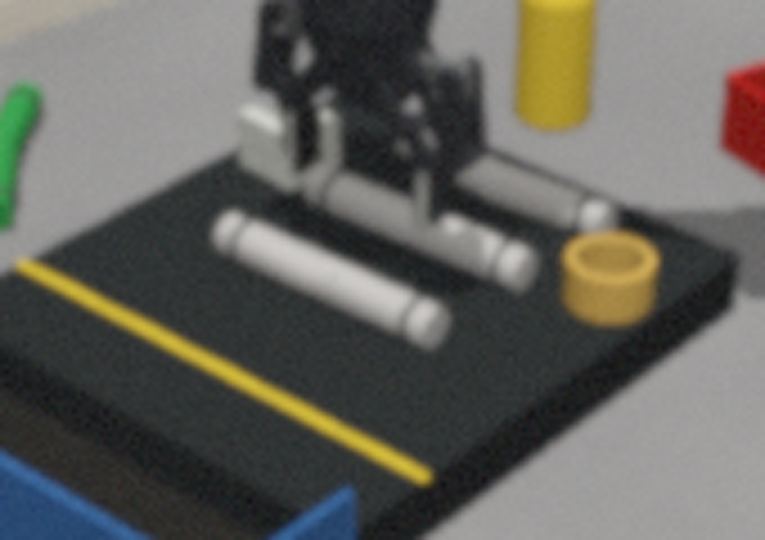

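```bash
python3 -m jog '0 -0.003 0.004 0.3 0 0 0.085; 0 -0.003 0.004 0.3 0 0 0.085'; python3 g.py .571 -.0164 .035 98.65
python3 - <<'E'
from h import *
c=cam("side"); crop(c,220,190,170,120,4.5,"pics/s3c.png")
o=status.get_obs(); w,x,y,z=o["tool_rot"]; Rc=R.from_quat([x,y,z,w])
print(o["eef_pos"])
for s in(-.0425,.0425,-.057,.057):
  for dx in (-.011,.011):
    p=proj(c,o["eef_pos"]+Rc.apply([dx,s,-.013])); print(s,dx,(p-[220,190])*4.5)
E
```

```text
t: 3.55
eef_pos: [0.5705, -0.0164, 0.036]
tool_rot: [0.0, 0.652, 0.758, -0.0]
contact_force: [-0.0, -0.6, -0.7]
gripper_width: 0.993
t 3.55 pos [ 0.5705 -0.0164  0.036 ] F [-0.  -0.6 -0.7] gw 0.993 q [ 0.4   0.59 -0.64  1.9   0.48  0.8  -0.34]
shift [-0.0001  0.0005  0.001 ] turn [ 0.    0.02 -0.03]
[ 0.57068923 -0.01638525  0.03602741]
-0.0425 -0.011 [437.75717522 273.79307514]
-0.0425 0.011 [412.75918292 290.4066428 ]
0.0425 -0.011 [321.92860661 221.35106085]
0.0425 0.011 [296.48158394 236.88417503]
-0.057 -0.011 [458.26255065 283.07735044]
-0.057 0.011 [433.35203776 299.88602985]
0.057 -0.011 [302.8842616  212.72895627]
0.057 0.011 [277.37073446 228.08794252]
```

View pics/s3c.png

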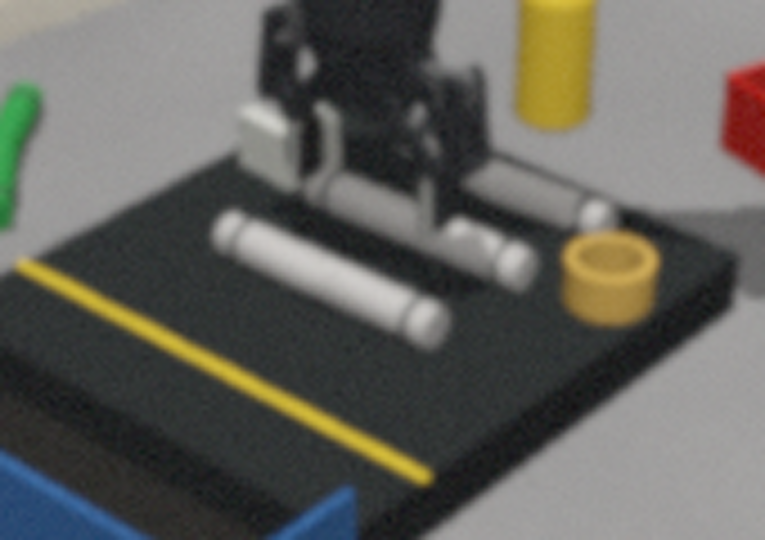

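```bash
python3 - <<'E'
from h import *
c=cam("side"); im=c["image"][185:265,265:345,::-1].astype(float)
im=np.clip(255*(im/255)**.5,0,255).astype(np.uint8)
im=cv2.resize(im,None,fx=7.4,fy=7.4,interpolation=cv2.INTER_CUBIC)
o=status.get_obs(); w,x,y,z=o["tool_rot"]; Rc=R.from_quat([x,y,z,w])
for s in(-.0425,.0425):
  for h,col in((0.0,(0,0,255)),(-.013,(0,255,0)),(-.035,(255,0,0))):
    p=(proj(c,o["eef_pos"]+Rc.apply([0.0,s,h]))-[265,185]+.5)*7.4; cv2.circle(im,tuple(p.astype(int)),3,col,-1)
cv2.imwrite("pics/s4.png",im)
E
```

```text
(no output)
```

View pics/s4.png

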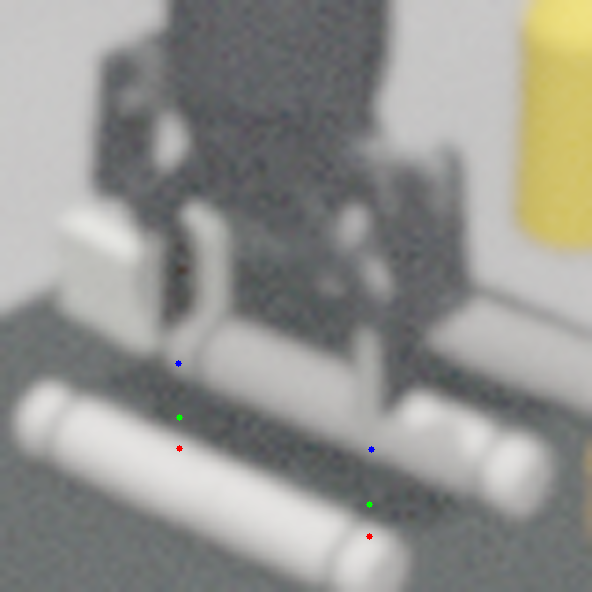

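```bash
python3 - <<'E'
from h import *
c=cam("side"); im=c["image"][185:265,265:345,::-1].copy()
im=cv2.resize(im,None,fx=7.4,fy=7.4,interpolation=cv2.INTER_CUBIC)
d=np.array([np.cos(np.radians(8.65)),np.sin(np.radians(8.65)),0])
for m in([.5657,.0182,.052],[.5744,-.0561,.052]):
  for s in(-.075,0,.075):
    p=(proj(c,np.array(m)+s*d)-[265,185]+.5)*7.4; cv2.circle(im,tuple(p.astype(int)),4,(0,0,255),-1)
cv2.imwrite("pics/s5.png",im)
E
```

```text
(no output)
```

View pics/s5.png

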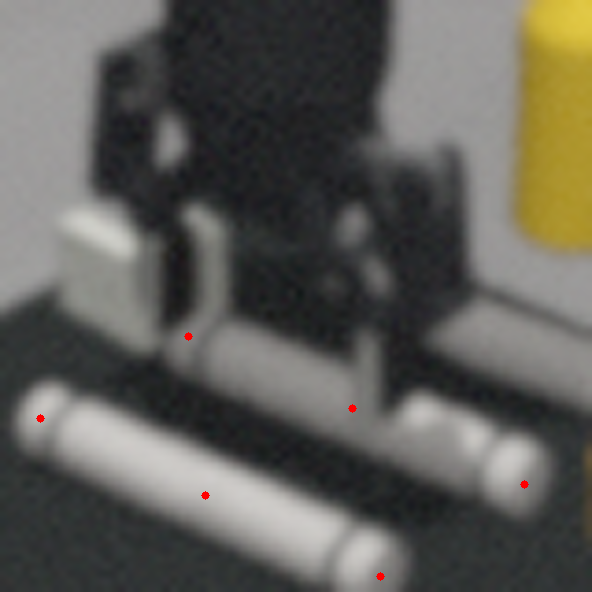

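The front fingers look about 12 px (roughly 27 mm) higher than my model puts them. I'll raise, shut the fingers, and check where the TCP really lies in the picture.

```bash
python3 -m jog '0 0 -0.04 0 0 0 0.085; 0 0 -0.04 0 0 0 0; 0 0 -0.04 0 0 0 0; 0 0 -0.04 0 0 0 0; 0 0 -0.04 0 0 0 0' 20; cat > ov.py <<'E'
import sys
from h import *
c=cam("side"); u,v,w,f=map(float,sys.argv[2:6]); u,v,w=int(u),int(v),int(w)
im=c["image"][v:v+int(w*.75),u:u+w,::-1].astype(float)
im=np.clip(255*(im/255)**.6,0,255).astype(np.uint8)
im=cv2.resize(im,None,fx=f,fy=f,interpolation=cv2.INTER_CUBIC)
o=status.get_obs(); w,x,y,z=o["tool_rot"]; Rc=R.from_quat([x,y,z,w]); print(o["eef_pos"],o["gripper_width"],o["contact_force"])
for a in sys.argv[6:]:
    q=list(map(float,a.split(",")))
    p=(proj(c,o["eef_pos"]+Rc.apply(q))-[u,v]+.5)*f; cv2.circle(im,tuple(p.astype(int)),3,(0,0,255),-1)
cv2.imwrite(sys.argv[1],im)
E
python3 ov.py pics/s6.png 255 140 120 6 0,0,0 .011,0,0 -.011,0,0 0,0,-.019
```

```text
t: 4.2
eef_pos: [0.5699, -0.0164, 0.0748]
tool_rot: [-0.001, 0.652, 0.758, -0.001]
contact_force: [0.4, -0.6, 0.0]
gripper_width: 0.327
[ 0.56997003 -0.01637609  0.07487647] 0.22821843172626544 [-0.15579228 -0.18799082 -0.39849848]
```

View pics/s6.png

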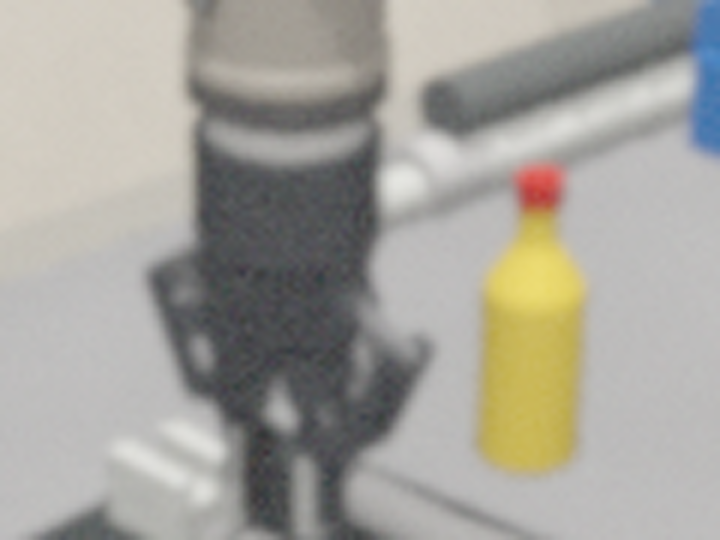

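```bash
python3 ov.py pics/s7.png 255 185 100 7.5 0,0,0 .011,0,0 -.011,0,0 0,0,-.019
```

```text
[ 0.5700648  -0.01632163  0.07494494] 0.1363465131692476 [0.19781697 0.08090327 0.56447934]
```

View pics/s7.png

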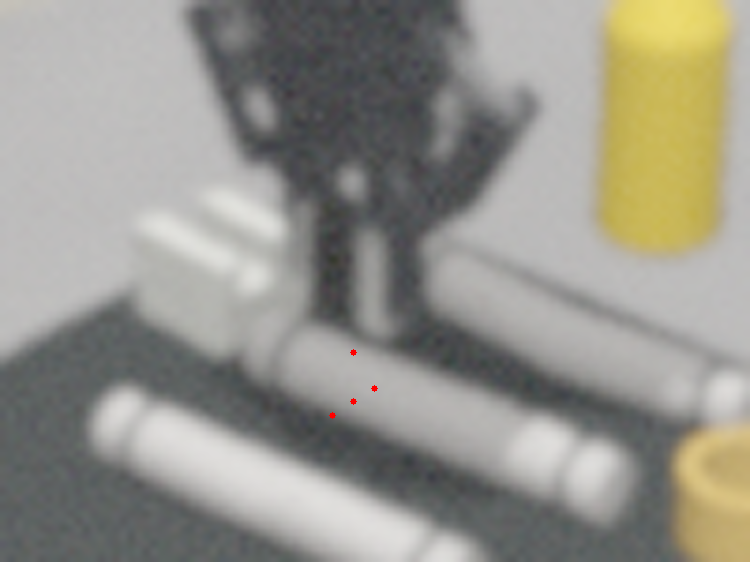

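```bash
python3 -m jog '0 0 0.015 0 0 0 0; 0 0 0.027 0 0 0 0; 0 0 0.027 0 0 0 0; 0 0 0.027 0 0 0 0'; python3 ov.py pics/s8.png 255 185 100 7.5 0,0,0 .011,0,0 -.011,0,0 0,0,-.019
```

```text
t: 4.7
eef_pos: [0.57, -0.0161, 0.0478]
tool_rot: [-0.001, 0.652, 0.758, -0.0]
contact_force: [0.3, 0.9, 0.5]
gripper_width: -0.003
[ 0.57053888 -0.01607697  0.04838577] -0.003199364203730038 [ 0.04232444  0.32876793 -0.41336327]
```

View pics/s8.png

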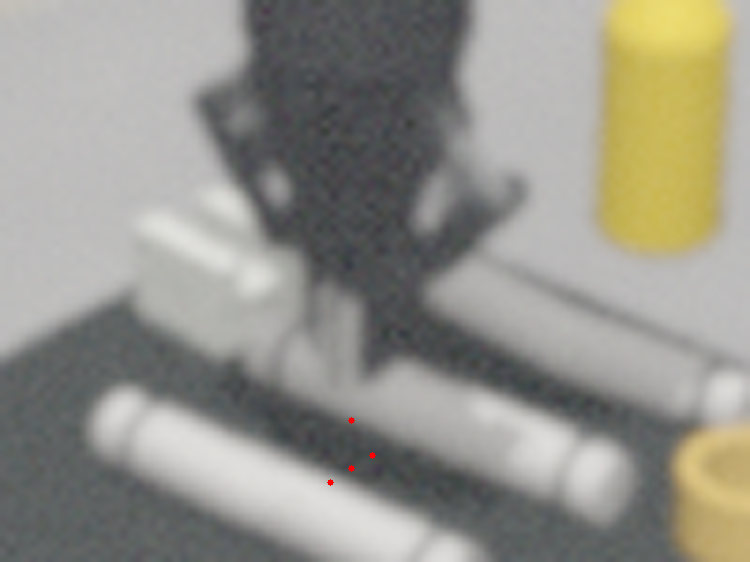

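```bash
python3 -m jog '0 0 0.004 0 0 0 0; 0 0 0.006 0 0 0 0; 0 0 0.008 0 0 0 0; 0 0 0.009 0 0 0 0;  0 0 0.009 0 0 0 0';  python3 -m jog '0 0 0.002 0 0 0 0; 0 0 0.003 0 0 0 0'
```

```text
t: 5.25
eef_pos: [0.5706, -0.0163, 0.0396]
tool_rot: [-0.0, 0.652, 0.758, -0.0]
contact_force: [-0.1, -0.3, 0.4]
gripper_width: 0.003
t: 5.45
eef_pos: [0.5706, -0.0163, 0.0366]
tool_rot: [0.0, 0.652, 0.758, 0.0]
contact_force: [0.3, 0.2, 0.9]
gripper_width: 0.002
```

```bash
python3 -m jog '0 0 0.002 0 0 0 0; 0 0 0.004 0 0 0 0; 0 0 0.005 0 0 0 0';python3 ov.py pics/s9.png 255 185 100 7.5 0,0,0 .011,0,0 -.011,0,0 0,0,-.019
```

```text
t: 5.75
eef_pos: [0.5705, -0.0163, 0.0314]
tool_rot: [-0.0, 0.652, 0.758, -0.0]
contact_force: [-0.1, -0.9, -0.5]
gripper_width: -0.001
[ 0.57042266 -0.01628868  0.03132496] -0.0033452303590403272 [ 0.5231643   0.08969589 -0.99029234]
```

View pics/s9.png

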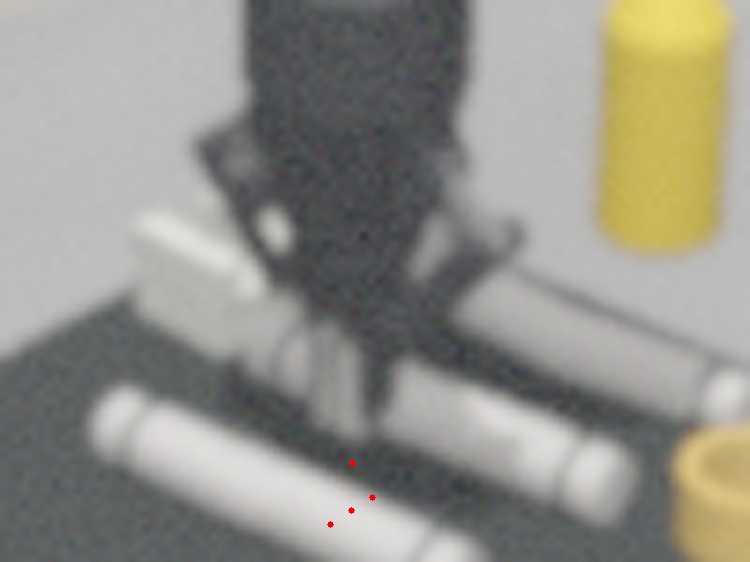

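```bash
python3 -m jog '0 0 0.002 0 0 0 0; 0 0 0.004 0 0 0 0; 0 0 0.006 0 0 0 0;0 0 0.006 0 0 0 0'; python3 -m jog '0 0 0.001 0 0 0 0; 0 0 0.002 0 0 0 0; 0 0 0.003 0 0 0 0'
```

```text
t: 6.2
eef_pos: [0.5704, -0.0163, 0.0253]
tool_rot: [-0.0, 0.652, 0.758, -0.0]
contact_force: [0.5, -0.5, 0.7]
gripper_width: 0.002
t: 6.5
eef_pos: [0.5707, -0.0163, 0.0227]
tool_rot: [0.0, 0.652, 0.758, 0.0]
contact_force: [0.5, -0.3, -0.2]
gripper_width: -0.001
```

```bash
python3 ov.py pics/s10.png 255 185 100 7.5 0,0,0 0,0,-.025
```

```text
[ 0.57055466 -0.01633821  0.02248984] 0.00019318650615686553 [ 0.2419405  -0.84582752  0.33764253]
```

View pics/s10.png

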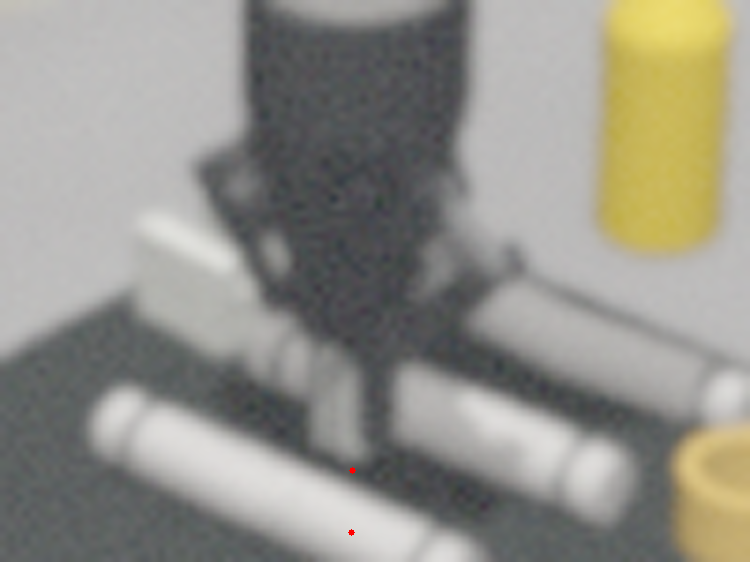

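```bash
python3 -m jog '0 0 0.002 0 0 0 0; 0 0 0.004 0 0 0 0; 0 0 0.004 0 0 0 0'; python3 -m jog '0 0 0.001 0 0 0 0; 0 0 0.002 0 0 0 0; 0 0 0.002 0 0 0 0';python3 -m jog '0 0 0.001 0 0 0 0; 0 0 0.002 0 0 0 0; 0 0 0.002 0 0 0 0'
```

```text
t: 6.85
eef_pos: [0.5704, -0.0163, 0.0184]
tool_rot: [-0.0, 0.652, 0.758, -0.0]
contact_force: [0.0, -0.0, -0.1]
gripper_width: -0.0
t: 7.15
eef_pos: [0.5705, -0.0163, 0.0165]
tool_rot: [-0.0, 0.652, 0.758, -0.0]
contact_force: [-0.3, 1.3, 1.1]
gripper_width: 0.001
t: 7.45
eef_pos: [0.5705, -0.0163, 0.0145]
tool_rot: [-0.0, 0.652, 0.758, -0.0]
contact_force: [-0.5, 0.1, 0.7]
gripper_width: -0.003
```

```bash
python3 ov.py pics/s11.png 255 185 100 7.5 0,0,0 0,0,-.025
```

```text
[ 0.5705614  -0.0162733   0.01460592] 0.001133184580296915 [-0.23368912 -0.40024548  0.33647219]
```

View pics/s11.png

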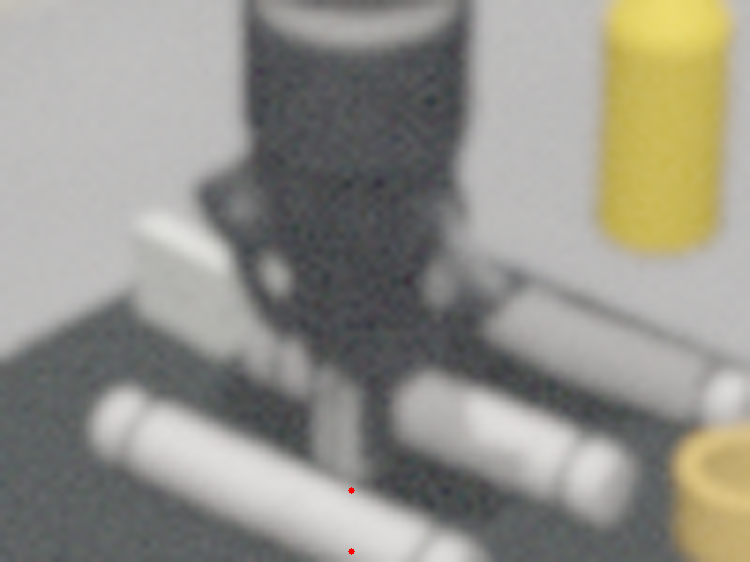

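```bash
python3 -m jog '0 0 0.001 0 0 0 0; 0 0 0.002 0 0 0 0; 0 0 0.002 0 0 0 0';python3 -m jog '0 0 0.001 0 0 0 0; 0 0 0.002 0 0 0 0; 0 0 0.002 0 0 0 0'; python3 -m jog '0 0 0.001 0 0 0 0; 0 0 0.002 0 0 0 0; 0 0 0.002 0 0 0 0'
```

```text
t: 7.8
eef_pos: [0.5705, -0.0163, 0.0125]
tool_rot: [-0.0, 0.652, 0.758, -0.0]
contact_force: [0.0, 0.2, 0.6]
gripper_width: 0.004
t: 8.1
eef_pos: [0.5705, -0.0163, 0.0105]
tool_rot: [-0.0, 0.652, 0.758, -0.0]
contact_force: [0.4, 0.9, -0.2]
gripper_width: -0.001
t: 8.4
eef_pos: [0.5705, -0.0163, 0.0085]
tool_rot: [-0.0, 0.652, 0.758, -0.0]
contact_force: [0.3, -0.8, -0.0]
gripper_width: -0.003
```

```bash
python3 -m jog '0 0 0.001 0 0 0 0; 0 0 0.002 0 0 0 0; 0 0 0.002 0 0 0 0'; python3 -m jog '0 0 0.001 0 0 0 0; 0 0 0.002 0 0 0 0; 0 0 0.002 0 0 0 0';python3 ov.py pics/s12.png 255 185 100 7.5 0,0,0 0,0,-.025
```

```text
t: 8.7
eef_pos: [0.5705, -0.0163, 0.0065]
tool_rot: [-0.0, 0.652, 0.758, -0.0]
contact_force: [-0.2, -0.0, 0.2]
gripper_width: 0.002
t: 9.0
eef_pos: [0.5708, -0.0163, 0.0055]
tool_rot: [0.0, 0.652, 0.758, -0.0]
contact_force: [-3.2, 0.2, 9.0]
gripper_width: -0.005
[ 0.57075085 -0.01628353  0.00553202] 0.0042334943373325985 [-2.29992972 -0.79688378  8.8352397 ]
```

View pics/s12.png

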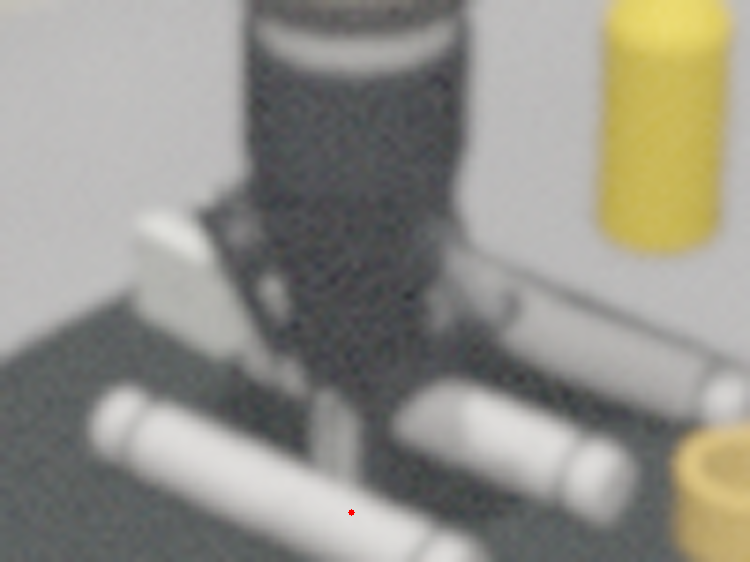

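Contact (9 N) came at a reported TCP z of 0.0055. The plate top is at 0.040, so the real tip is about 34 mm above the reported TCP, and the pictures agree. From here I use tip z = reported z + 0.0345, plus another 13 mm when open.

```bash
python3 -m jog '0 0 -0.003 0 0 0 0.085; 0 0 -0.003 0 0 0 0.085; 0 0 -0.003 0 0 0 0.085; 0 0 -0.003 0 0 0 0.085; 0 0 -0.003 0 0 0 0.085';  python3 -m jog '0 0 0.002 0 0 0 0.085; 0 0 0.004 0 0 0 0.085; 0 0 0.007 0 0 0 0.085; 0 0 0.008 0 0 0 0.085; 0 0 0.008 0 0 0 0.085'; python3 ov.py pics/s13.png 255 185 100 7.5 0,0.0425,-.0475 0,-.0425,-.0475 .011,0.0425,-.0475 .011,-.0425,-.0475 
```

```text
t: 9.55
eef_pos: [0.5705, -0.0163, 0.0075]
tool_rot: [-0.0, 0.652, 0.758, -0.0]
contact_force: [-0.5, 0.5, 0.2]
gripper_width: 0.847
t: 10.05
eef_pos: [0.5704, -0.0162, -0.0006]
tool_rot: [-0.0, 0.652, 0.758, -0.0]
contact_force: [0.4, 0.3, -0.4]
gripper_width: 0.996
[ 5.70512216e-01 -1.62722044e-02 -4.59771460e-04] 0.996470358887484 [-0.31434645 -0.7160141  -0.40080132]
```

View pics/s13.png

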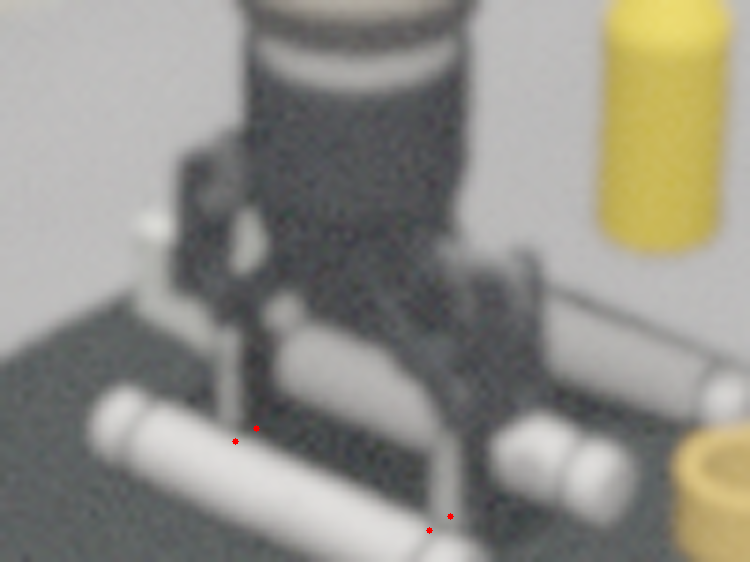

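```bash
python3 -m jog '0.006 0 0 0 0 0 0.085; 0.022 0 0 0 0 0 0.085; 0.052 0 0 0 0 0 0.085; 0.088 0 0 0 0 0 0.085; 0.076 0 0 0 0 0 0.085'; python3 - <<'E'
from h import *
c=cam("side"); crop(c,150,170,260,195,3,"pics/p1.png")
E
```

```text
t: 10.6
eef_pos: [0.5588, 0.0681, 0.0011]
tool_rot: [-0.001, 0.648, 0.762, 0.003]
contact_force: [0.5, -0.4, 0.8]
gripper_width: 0.996
```

View pics/p1.png

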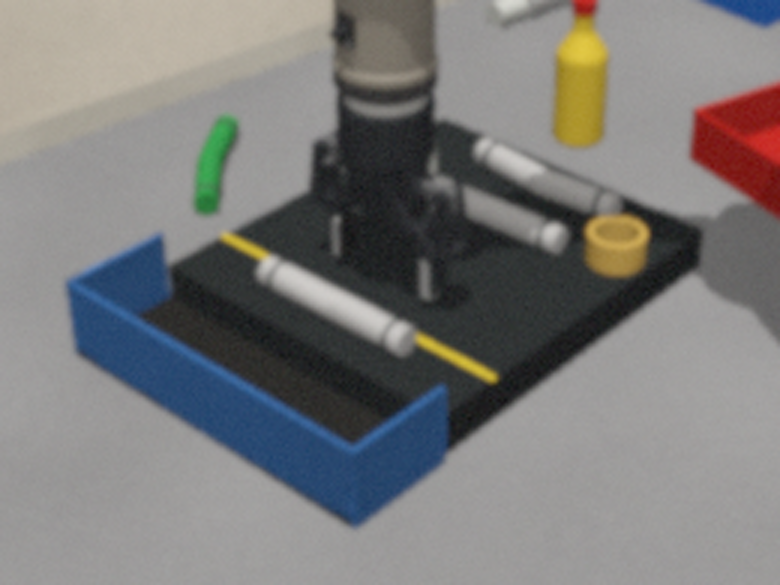

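The front shaft lies on the yellow line at crop (335,300), clear of the fingers at (335,235) and (430,290), and it should still be rolling. I hold the retreated pose and look again.

```bash
python3 -m jog '-0.02 0 0 0 0 0 0.085; -0.02 0 0 0 0 0 0.085; -0.02 0 0 0 0 0 0.085; -0.02 0 0 0 0 0 0.085; -0.02 0 0 0 0 0 0.085'; python3 - <<'E'
from h import *
c=cam("side"); crop(c,150,170,260,195,3,"pics/p2.png")
E
```

```text
t: 11.15
eef_pos: [0.5621, 0.04, -0.0003]
tool_rot: [-0.0, 0.652, 0.759, 0.0]
contact_force: [0.6, -0.6, 0.6]
gripper_width: 0.997
```

View pics/p2.png

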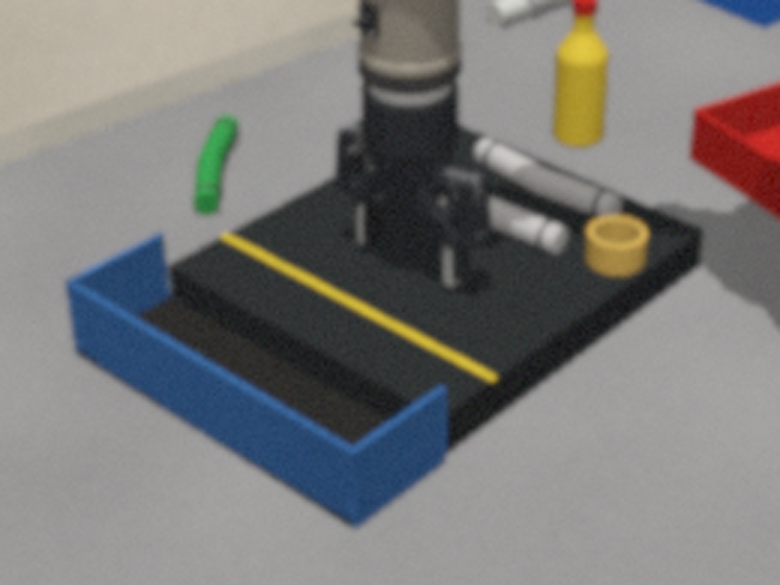

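```bash
python3 -m jog '0 0 -0.05 0 0 0 0.085; 0 0 -0.07 0 0 0 0.085; -0.04 0.0 -0.07 0 0 0 0.085; -0.08 0.0 -0.07 0 0 0 0.085; -0.12 0 -0.07 0 0 0 0.085'; python3 - <<'E'
from h import *
c=cam("top"); crop(c,155,140,230,175,3.4,"pics/p3.png")
E
python3 g.py .580 -.0907 .07 99.13; python3 g.py .580 -.0907 -.0005 99.13
```

```text
t: 11.7
eef_pos: [0.5805, -0.0803, 0.0701]
tool_rot: [0.0, 0.651, 0.759, 0.0]
contact_force: [0.4, 0.3, 0.1]
gripper_width: 0.996
t 11.75 pos [ 0.581  -0.0902  0.0694] F [-0.2 -7.8 -0.7] gw 0.996 q [ 0.53  0.57 -0.64  1.84  0.44  0.88 -0.19]
shift [-0.0004 -0.0011 -0.0006] turn [-0.04  0.3  -0.98]
t 11.75 pos [ 0.581  -0.0902  0.0694] F [-0.2 -7.8 -0.7] gw 0.996 q [ 0.53  0.57 -0.64  1.84  0.44  0.88 -0.19]
shift [ 0.     -0.001   0.0699] turn [-0.04  0.3  -0.98]
```

View pics/p3.png

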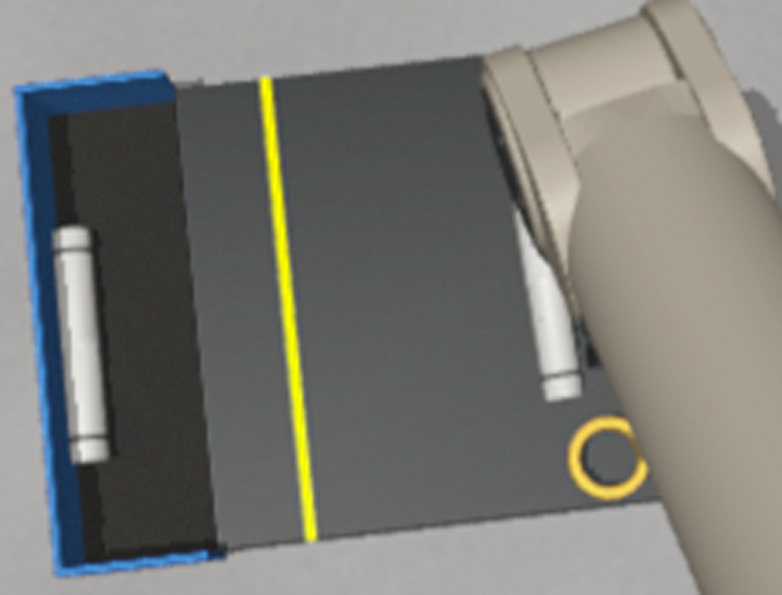

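The front shaft lies in the tray at crop (80,345). The middle shaft hasn't moved. I let the arm settle and check the force before descending.

```bash
python3 -m jog '0 -0.001 0 0 0 -1 0.085; 0 -0.001 0 0 0 -1 0.085; 0 -0.001 0 0 0 -1 0.085'; python3 g.py .580 -.0907 -.0005 99.13; python3 ov.py pics/s14.png 265 165 110 7 0,0.0425,-.0475 0,-.0425,-.0475 
```

```text
t: 12.05
eef_pos: [0.5791, -0.0777, 0.0698]
tool_rot: [-0.0, 0.644, 0.765, 0.0]
contact_force: [-1.2, 0.6, -0.4]
gripper_width: 0.992
t 12.05 pos [ 0.5791 -0.0777  0.0698] F [-1.2  0.6 -0.4] gw 0.992 q [ 0.52  0.57 -0.66  1.85  0.44  0.88 -0.18]
shift [-0.0131 -0.0014  0.0703] turn [ 0.01 -0.05  0.63]
[ 0.57916579 -0.07771595  0.06981641] 0.9938558189924094 [-0.17104819 -0.47255089 -0.09361999]
```

View pics/s14.png

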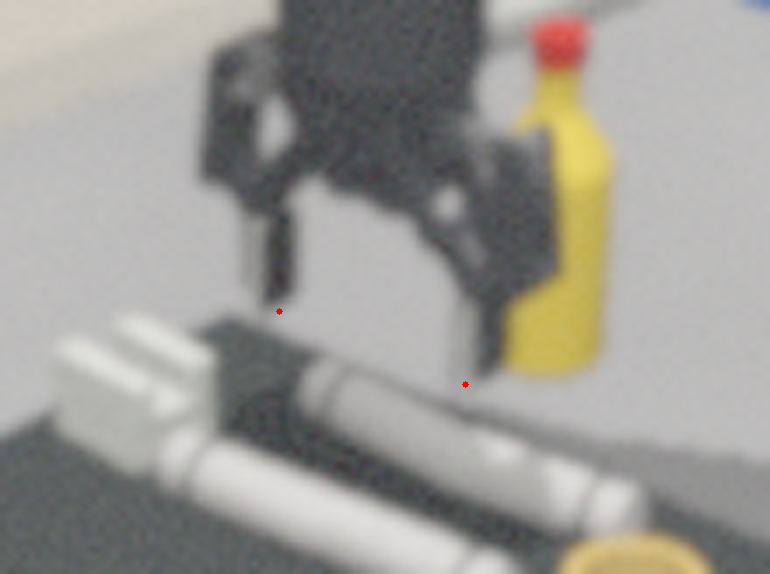

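```bash
python3 -m jog '-0.013 -0.001 0 0 0 0.6 0.085; -0.013 -0.001 0 0 0 0.6 0.085; -0.013 -0.001 0.02 0 0 0.6 0.085; -0.013 -0.001 0.03 0 0 0.6 0.085; -0.013 -0.001 0.03 0 0 0.6 0.085'; python3 g.py .580 -.0907 -.0005 99.13;python3 ov.py pics/s15.png 265 165 110 7 0,0.0425,-.0475 0,-.0425,-.0475
```

```text
t: 12.6
eef_pos: [0.579, -0.0927, 0.0381]
tool_rot: [-0.001, 0.649, 0.761, -0.001]
contact_force: [-0.1, -0.2, -0.6]
gripper_width: 0.994
t 12.6 pos [ 0.579  -0.0927  0.0381] F [-0.1 -0.2 -0.6] gw 0.994 q [ 0.52  0.61 -0.63  1.86  0.47  0.83 -0.19]
shift [0.0018 0.0015 0.0386] turn [-0.18 -0.05 -0.11]
[ 0.57972649 -0.0925858   0.03904992] 1.0015726634687074 [-0.37455244  0.21570271 -0.49989959]
```

View pics/s15.png

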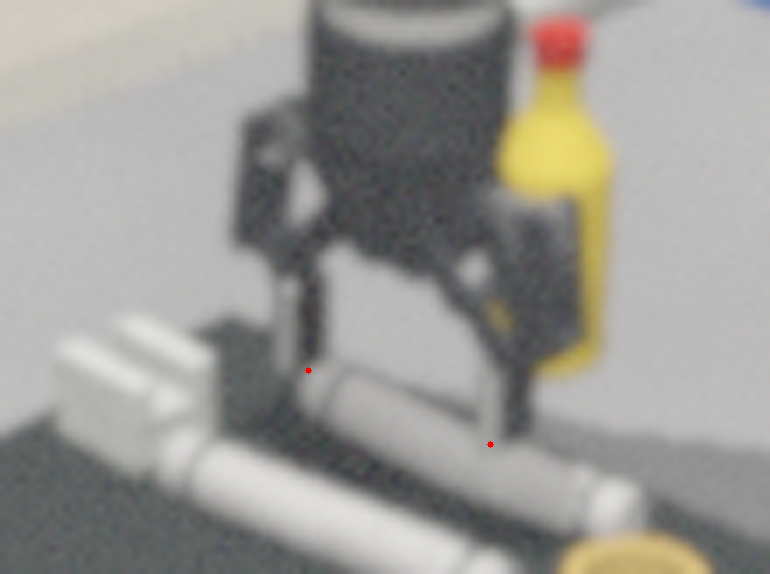

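```bash
python3 -m jog '0.002 0 0.01 0 0 0 0.085; 0.002 0 0.025 0 0 0 0.085; 0.002 0 0.035 0 0 0 0.085; 0.002 0 0.039 0 0 0 0.085; 0.002 0 0.039 0 0 0 0.085'; python3 g.py .580 -.0907 -.0005 99.13;python3 ov.py pics/s16.png 265 165 110 7 0.011,0.0425,-.0475 0.011,-.0425,-.0475
```

```text
t: 13.15
eef_pos: [0.5794, -0.0906, -0.0003]
tool_rot: [-0.001, 0.649, 0.761, -0.0]
contact_force: [0.3, -0.3, 0.1]
gripper_width: 0.997
t 13.15 pos [ 5.794e-01 -9.060e-02 -3.000e-04] F [ 0.3 -0.3  0.1] gw 0.997 q [ 0.49  0.66 -0.59  1.88  0.52  0.76 -0.23]
shift [-0.0002  0.0006  0.0002] turn [-0.09 -0.03 -0.1 ]
[ 5.79928923e-01 -9.05739652e-02  3.23743010e-04] 0.9988130120335023 [ 0.40555469 -1.42372561 -0.25511493]
```

View pics/s16.png

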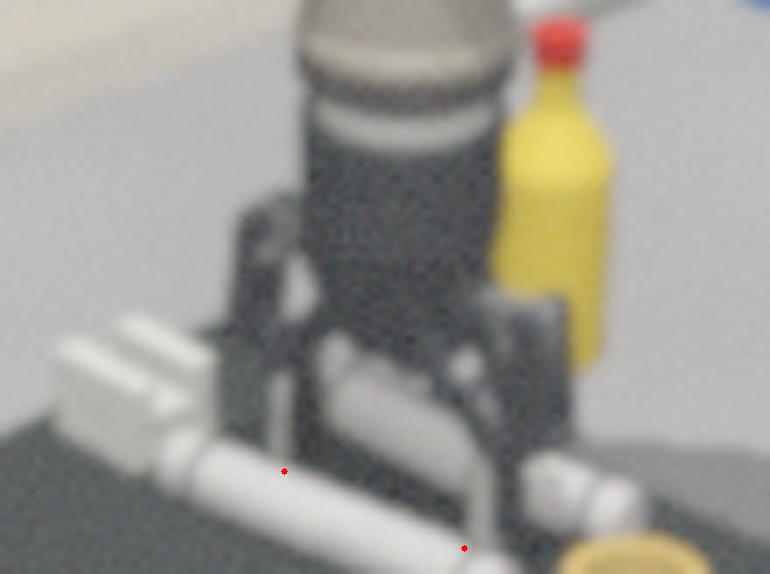

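```bash
python3 -m jog '0.006 0 0 0 0 0 0.085; 0.02 0 0 0 0 0 0.085; 0.05 0 0 0 0 0 0.085; 0.087 0 0 0 0 0 0.085; 0.124 0 0 0 0 0 0.085'; python3 -m jog '-0.012 0 0 0 0 0 0.085; -0.02 0 0 0 0 0 0.085; -0.02 0 0 0 0 0 0.085; -0.02 0 0 0 0 0 0.085; -0.02 0 0 0 0 0 0.085';  python3 - <<'E'
from h import *
c=cam("side"); crop(c,150,170,260,195,3,"pics/p4.png")
c=cam("top"); crop(c,155,140,230,175,3.4,"pics/p5.png")
E
```

```text
t: 13.7
eef_pos: [0.5622, 0.0315, 0.0021]
tool_rot: [0.002, 0.65, 0.76, 0.0]
contact_force: [1.2, 0.1, 2.4]
gripper_width: 0.996
t: 14.2
eef_pos: [0.5637, 0.0117, 0.0006]
tool_rot: [-0.0, 0.65, 0.76, 0.0]
contact_force: [-0.0, -0.2, -0.8]
gripper_width: 0.994
```

View pics/p4.png

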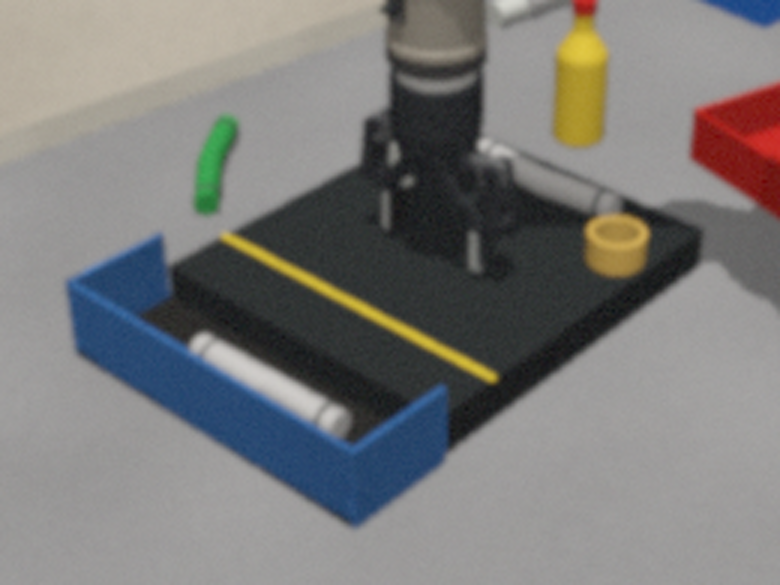

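View pics/p5.png

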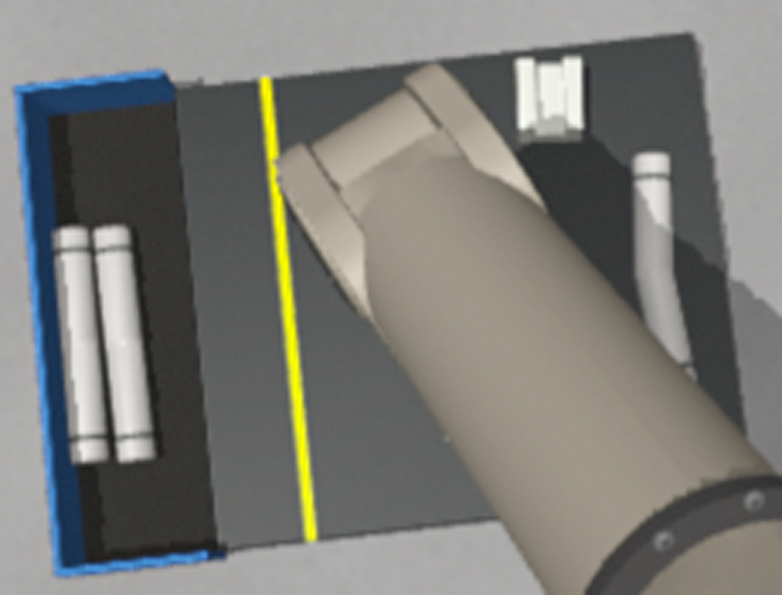

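```bash
python3 -m jog '0 0 -0.05 0 0 0 0.085; -0.03 0 -0.075 0 0 0 0.085; -0.07 0 -0.075 0 0 0 0.085; -0.11 0 -0.075 0 0 0 0.085; -0.15 0 -0.075 0 0 0 0.085'; python3 g.py .5843 -.1666 .07 96.56
```

```text
t: 14.8
eef_pos: [0.5875, -0.1377, 0.0761]
tool_rot: [0.0, 0.649, 0.761, 0.0]
contact_force: [1.1, -0.6, 0.3]
gripper_width: 1.002
t 14.8 pos [ 0.5875 -0.1377  0.0761] F [ 1.1 -0.6  0.3] gw 1.002 q [ 0.6   0.58 -0.64  1.8   0.43  0.9  -0.08]
shift [-0.0281 -0.0077  0.0061] turn [0.03 0.02 2.48]
```

```bash
python3 -m jog '-0.015 -0.004 0 0 0 2.4 0.085; -0.03 -0.008 0 0 0 2.4 0.085; -0.03 -0.008 0 0 0 2.4 0.085; -0.03 -0.008 0 0 0 2.4 0.085'; python3 g.py .5843 -.1666 -.0005 96.56
```

```text
t: 15.2
eef_pos: [0.584, -0.1654, 0.0757]
tool_rot: [-0.0, 0.664, 0.747, 0.0]
contact_force: [-0.4, 0.6, 0.0]
gripper_width: 0.992
t 15.2 pos [ 0.584  -0.1654  0.0757] F [-0.4  0.6  0. ] gw 0.992 q [ 0.64  0.58 -0.63  1.79  0.42  0.9  -0.06]
shift [-0.0013  0.0001  0.0762] turn [ 0.01 -0.06  0.17]
```

```bash
python3 -m jog '-0.001 0 0.025 0 0 0 0.085; -0.001 0 0.05 0 0 0 0.085; -0.001 0 0.068 0 0 0 0.085; -0.001 0 0.076 0 0 0 0.085; -0.001 0 0.076 0 0 0 0.085'; python3 g.py .5843 -.1666 -.0005 96.56;python3 ov.py pics/s17.png 265 165 110 7 0.011,0.0425,-.0475 0.011,-.0425,-.0475
```

```text
t: 15.7
eef_pos: [0.5837, -0.1667, -0.0012]
tool_rot: [-0.001, 0.664, 0.747, -0.0]
contact_force: [-0.0, 0.6, -0.3]
gripper_width: 0.995
t 15.7 pos [ 0.5837 -0.1667 -0.0012] F [-0.   0.6 -0.3] gw 0.995 q [ 0.6   0.68 -0.57  1.83  0.5   0.78 -0.12]
shift [ 0.0001  0.0006 -0.0007] turn [-0.09 -0.07  0.15]
[ 5.84428510e-01 -1.67143490e-01 -2.64759228e-04] 0.9953716865959125 [ 0.26810224  0.92311529 -0.85009738]
```

View pics/s17.png

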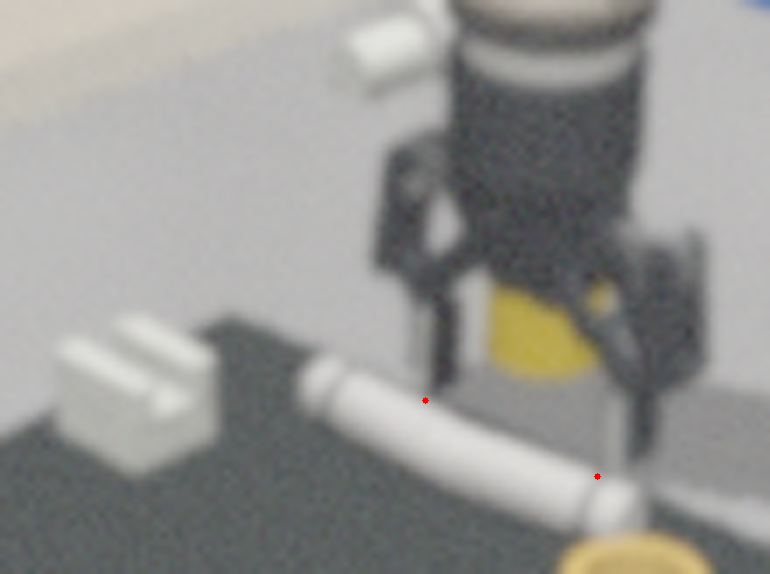

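```bash
python3 -m jog '0.007 0 0 0 0 0 0.085; 0.022 0 0 0 0 0 0.085; 0.044 0 0 0 0 0 0.085; 0.068 0 0 0 0 0 0.085; 0.056 0 0 0 0 0 0.085'; python3 -m jog '-0.03 0 0 0 0 0 0.085; -0.03 0 -0.04 0 0 0 0.085; -0.03 0 -0.08 0 0 0 0.085; -0.03 0 -0.12 0 0 0 0.085; -0.03 0 -0.15 0 0 0 0.085';  python3 - <<'E'
from h import *
c=cam("side"); crop(c,150,170,260,195,3,"pics/p6.png")
c=cam("top","pics/t7.png"); crop(c,155,140,230,175,3.4,"pics/p7.png")
E
```

```text
t: 16.25
eef_pos: [0.5784, -0.1051, 0.0013]
tool_rot: [-0.0, 0.662, 0.75, 0.002]
contact_force: [0.2, 0.9, 0.5]
gripper_width: 0.994
t: 16.75
eef_pos: [0.5821, -0.1416, 0.1529]
tool_rot: [0.001, 0.665, 0.747, 0.001]
contact_force: [0.1, -0.4, -0.4]
gripper_width: 0.994
```

View pics/p6.png

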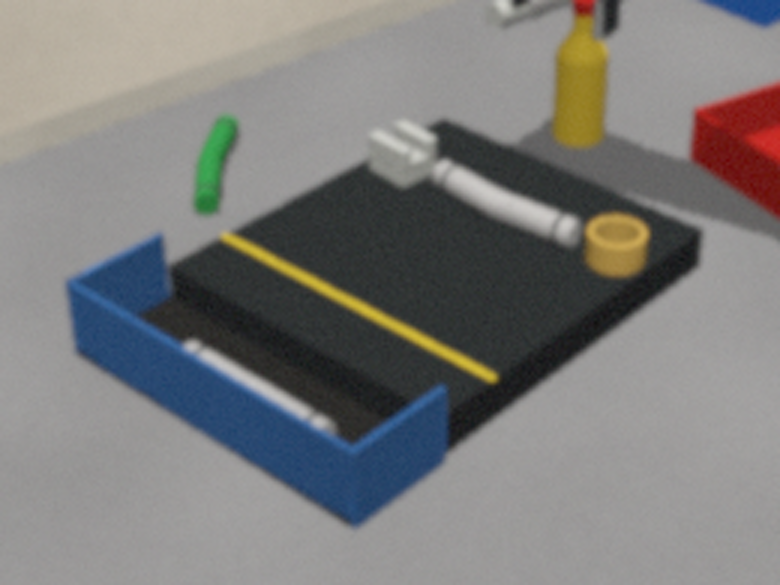

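View pics/p7.png

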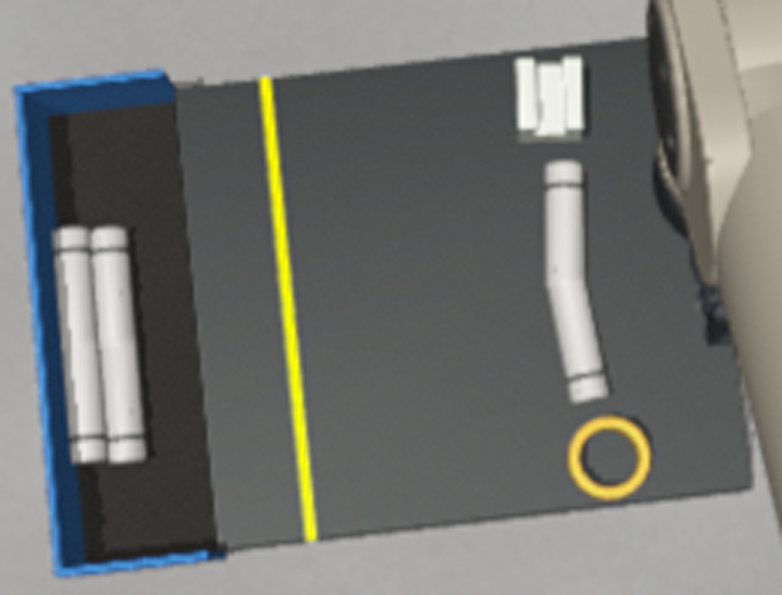

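The bent shaft moved about 5 cm and stopped with its middle at crop (565,285). Both straight shafts are in the tray, and the V-block (550,95) and ferrule (609,458) haven't moved. Next I locate the bent shaft again for the pick.

```bash
python3 - <<'E'
from h import *
c=cam("top"); crop(c,305,180,50,85,7,"pics/b.png")
f=lambda u,v:(155+u/3.4-.35,140+v/3.4-.35)
for p in[(564,160),(565,283),(588,400)]: print(atz(c,f(*p),.052))
E
python3 g.py .57 -.08 .15 6.5
```

```text
[ 0.65135849 -0.06741155  0.052     ]
[ 0.57207039 -0.06889978  0.052     ]
[ 0.49806409 -0.08412889  0.052     ]
t 16.9 pos [ 0.5829 -0.1419  0.1526] F [ 0.4 -0.3 -0.1] gw 0.996 q [ 0.65  0.48 -0.68  1.75  0.35  1.02 -0.04]
shift [ 0.063  -0.0057  0.0024] turn [ 0.31 -0.14 90.14]
```

View pics/b.png

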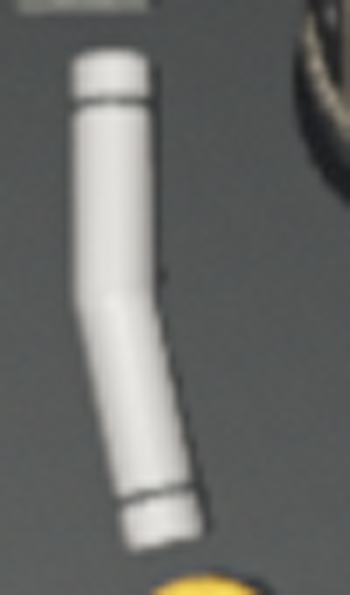

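```bash
python3 -m jog '0.012 0 0 0 0 8.5 0.085; 0.024 0 0 0 0 17 0.085; 0.036 0 0 0 0 25.5 0.085; 0.048 0 0 0 0 34 0.085; 0.06 0 0 0 0 42.5 0.085'; python3 -m jog '0 0 0 0 0 8.5 0.085; 0 0 0 0 0 17 0.085; 0 0 0 0 0 25.5 0.085; 0 0 0 0 0 34 0.085; 0 0 0 0 0 42.5 0.085'; python3 g.py .574 -.0695 .08 6.3
```

```text
t: 17.4
eef_pos: [0.5732, -0.0818, 0.1485]
tool_rot: [-0.001, 0.892, 0.452, -0.001]
contact_force: [-0.3, 0.1, -0.7]
gripper_width: 0.998
t: 17.9
eef_pos: [0.5733, -0.0823, 0.1485]
tool_rot: [-0.0, 0.995, 0.098, -0.001]
contact_force: [0.3, -0.7, 0.1]
gripper_width: 0.997
t 17.9 pos [ 0.5733 -0.0823  0.1485] F [ 0.3 -0.7  0.1] gw 0.997 q [ 0.33  0.4  -0.38  1.82  0.18  0.96 -1.49]
shift [ 0.0034 -0.0123  0.0685] turn [-0.03  0.12  5.  ]
```

```bash
python3 -m jog '0.0034 -0.0123 0 0 0 5 0.085; 0.0034 -0.0123 0.03 0 0 5 0.085; 0.0034 -0.0123 0.06 0 0 5 0.085; 0.0034 -0.0123 0.068 0 0 5 0.085; 0.0034 -0.0123 0.068 0 0 5 0.085'; python3 g.py .574 -.0695 .0085 6.3;python3 ov.py pics/s18.png 265 165 110 7 0,0.0425,-.0475 0,-.0425,-.0475 0,0,-.0345
```

```text
t: 18.4
eef_pos: [0.5735, -0.0697, 0.08]
tool_rot: [-0.0, 0.998, 0.058, -0.002]
contact_force: [0.3, 1.2, -0.7]
gripper_width: 0.991
t 18.4 pos [ 0.5735 -0.0697  0.08  ] F [ 0.3  1.2 -0.7] gw 0.991 q [ 0.28  0.48 -0.35  1.87  0.21  0.83 -1.63]
shift [ 0.0009 -0.      0.0715] turn [-0.05  0.23  0.34]
[ 0.57474117 -0.06970948  0.08140642] 0.9875988204040429 [-0.41884349  0.23247574  0.12909791]
```

View pics/s18.png

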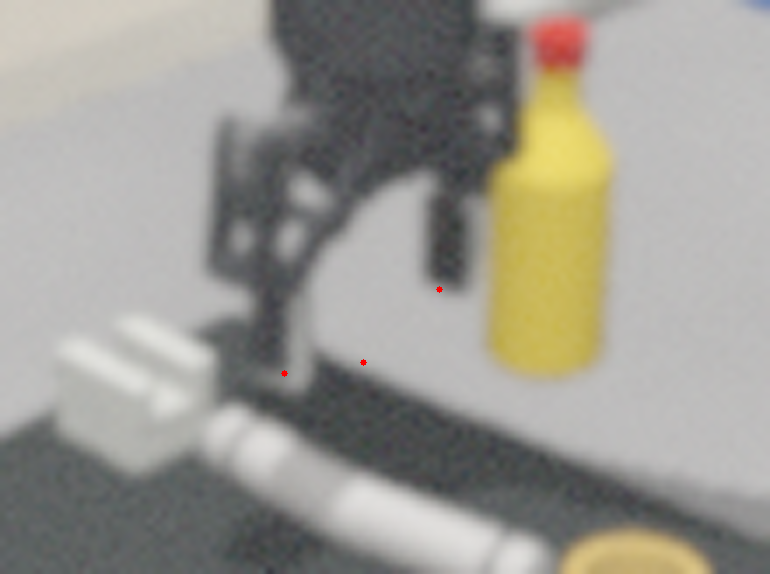

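```bash
python3 -m jog '0.001 0 0.03 0 0 0 0.085; 0.001 0 0.055 0 0 0 0.085; 0.001 0 0.068 0 0 0 0.085; 0.001 0 0.071 0 0 0 0.085; 0.001 0 0.071 0 0 0 0.085'; python3 g.py .574 -.0695 .0085 6.3;python3 ov.py pics/s19.png 265 165 110 7 0,0.0425,-.0475 0,-.0425,-.0475 0,0,-.0345
```

```text
t: 18.95
eef_pos: [0.5768, -0.0697, 0.0114]
tool_rot: [0.0, 0.998, 0.058, 0.0]
contact_force: [0.0, 0.1, 0.1]
gripper_width: 0.994
t 18.95 pos [ 0.5768 -0.0697  0.0114] F [0.  0.1 0.1] gw 0.994 q [ 0.25  0.58 -0.31  1.9   0.27  0.7  -1.67]
shift [-0.0028 -0.0006  0.0029] turn [ 0.01 -0.05  0.32]
[ 0.57717574 -0.0697349   0.01186823] 0.9974977138428813 [-0.06653332  0.21418159  0.75002874]
```

View pics/s19.png

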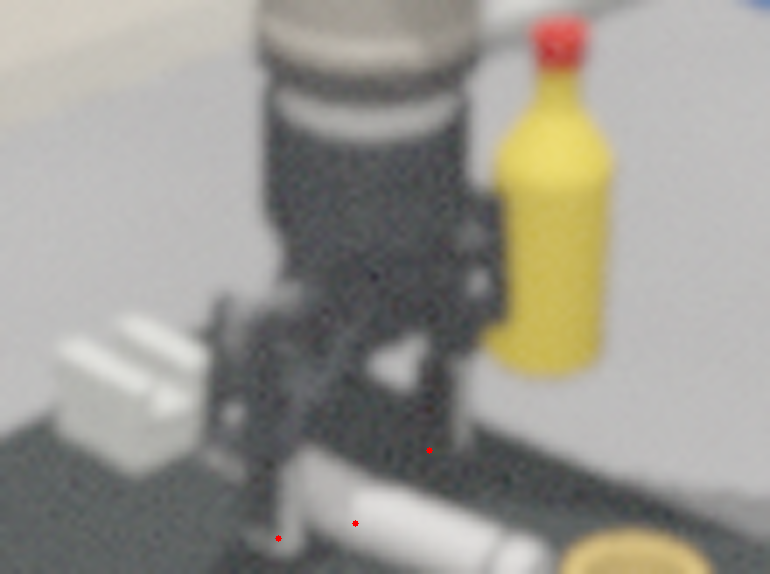

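Both fingers straddle the shaft. Small correction, then close at 60 N.

```bash
python3 -m jog '-0.002 0 0.002 0 0 0 0.085; -0.002 0 0.003 0 0 0 0.06; -0.002 0 0.003 0 0 0 0.02; -0.002 0 0.003 0 0 0 0.0; -0.002 0 0.003 0 0 0 0.0' 60;  python3 -m jog '0 0 0 0 0 0 0; 0 0 0 0 0 0 0; 0 0 0 0 0 0 0; 0 0 0 0 0 0 0; 0 0 0 0 0 0 0'
```

```text
t: 19.5
eef_pos: [0.5743, -0.07, 0.0078]
tool_rot: [0.0, 0.998, 0.058, 0.0]
contact_force: [-0.5, 0.4, -0.1]
gripper_width: 0.325
t: 20.0
eef_pos: [0.5744, -0.0698, 0.0081]
tool_rot: [-0.0, 0.998, 0.058, 0.0]
contact_force: [-2.1, 1.1, 6.3]
gripper_width: 0.262
```

```bash
python3 -m jog '0 0 -0.015 0 0 0 0; 0 0 -0.045 0 0 0 0; 0 0 -0.08 0 0 0 0; 0 0 -0.11 0 0 0 0; 0 0 -0.12 0 0 0 0'; python3 g.py .4698 -.3648 .12 -10; python3 ov.py pics/s20.png 225 110 160 4.8 0,0,0
```

```text
t: 20.5
eef_pos: [0.5757, -0.0701, 0.1309]
tool_rot: [0.0, 0.998, 0.058, 0.002]
contact_force: [1.1, 0.4, -5.2]
gripper_width: 0.261
t 20.5 pos [ 0.5757 -0.0701  0.1309] F [ 1.1  0.4 -5.2] gw 0.261 q [ 0.3   0.42 -0.37  1.84  0.18  0.92 -1.6 ]
shift [-0.1392  0.2805  0.0106] turn [ 0.02 -0.26 16.62]
[ 0.57568333 -0.07014517  0.13086   ] 0.2578350845451091 [ 0.41105238  0.78733792 -5.54358485]
```

View pics/s20.png

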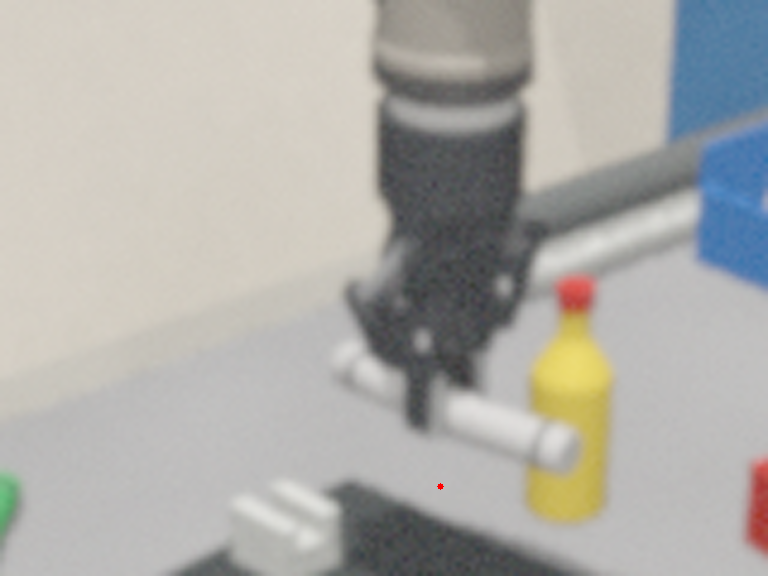

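The shaft is held level at crop (460,410). I carry it to the bin, moving x first to keep away from the bottle.

```bash
python3 -m jog '-0.025 0.01 0 0 0 1 0; -0.055 0.03 0 0 0 4 0; -0.085 0.055 0 0 0 7 0; -0.112 0.085 0 0 0 10 0; -0.13 0.12 0 0 0 13 0'; python3 g.py .4698 -.3648 .12 -10
```

```text
t: 21.05
eef_pos: [0.4551, -0.2042, 0.1258]
tool_rot: [-0.001, 0.998, -0.056, -0.002]
contact_force: [2.0, -1.2, -4.8]
gripper_width: 0.257
t 21.05 pos [ 0.4551 -0.2042  0.1258] F [ 2.  -1.2 -4.8] gw 0.257 q [ 0.54  0.3  -0.28  2.02  0.11  0.84 -1.49]
shift [0.0327 0.1579 0.0055] turn [-0.04  0.27  3.56]
```

```bash
python3 -m jog '0.008 0.04 0 0 0 3.5 0; 0.016 0.08 0 0 0 3.5 0; 0.024 0.12 0 0 0 3.5 0; 0.03 0.15 0 0 0 3.5 0; 0.033 0.158 0 0 0 3.5 0'; python3 -m jog '0 0 0 0 0 0 0; 0 0 0 0 0 0 0'; python3 g.py .4698 -.3648 .0 -10; python3 - <<'E'
from h import *
c=cam("top"); crop(c,395,180,120,160,3.7,"pics/b2.png")
c=cam("side"); crop(c,300,130,200,150,4,"pics/b3.png")
E
```

```text
t: 21.55
eef_pos: [0.4716, -0.3692, 0.1255]
tool_rot: [0.0, 0.996, -0.089, -0.002]
contact_force: [-0.7, 1.1, -5.5]
gripper_width: 0.261
t: 21.75
eef_pos: [0.4735, -0.3628, 0.1262]
tool_rot: [-0.001, 0.996, -0.085, -0.001]
contact_force: [-0.0, 0.4, -5.4]
gripper_width: 0.258
t 21.75 pos [ 0.4735 -0.3628  0.1262] F [-0.   0.4 -5.4] gw 0.258 q [ 0.71  0.43 -0.2   1.8   0.11  0.92 -1.28]
shift [-0.003   0.0028  0.1262] turn [-0.12  0.15  0.19]
```

View pics/b2.png

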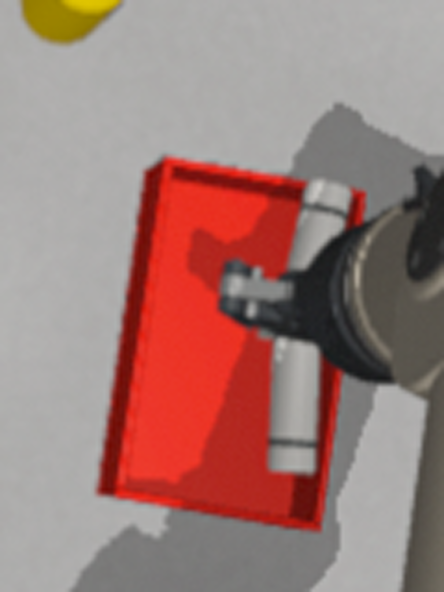

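View pics/b3.png

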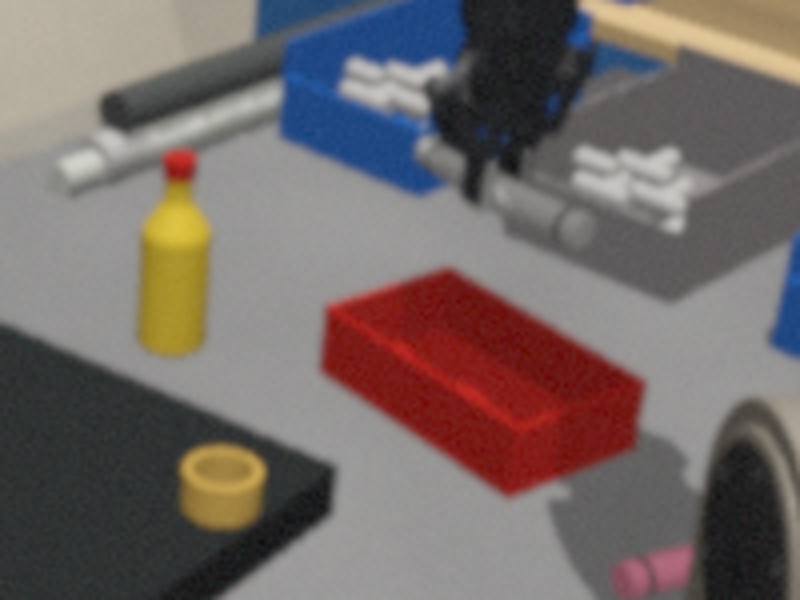

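The shaft hangs above the bin, and the apparent offset in the top view is parallax from its height. I lower it, and will open only partly so the fingers clear the bin walls.

```bash
python3 -m jog '-0.003 0.003 0 0 0 0 0; -0.003 0.003 0.03 0 0 0 0; -0.003 0.003 0.065 0 0 0 0; -0.003 0.003 0.09 0 0 0 0; -0.003 0.003 0.1 0 0 0 0'; python3 -m jog '0 0 0 0 0 0 0;0 0 0 0 0 0 0'; python3 g.py .4698 -.3648 -.022 -10; python3 - <<'E'
from h import *
c=cam("top"); crop(c,395,180,120,160,3.7,"pics/b4.png")
c=cam("side"); crop(c,300,130,200,150,4,"pics/b5.png")
E
```

```text
t: 22.35
eef_pos: [0.4688, -0.3657, 0.0253]
tool_rot: [-0.001, 0.996, -0.086, -0.002]
contact_force: [-1.4, 0.9, -5.8]
gripper_width: 0.256
t: 22.55
eef_pos: [0.4716, -0.3677, 0.0289]
tool_rot: [0.0, 0.996, -0.086, 0.001]
contact_force: [-0.2, 0.0, -4.7]
gripper_width: 0.259
t 22.55 pos [ 0.4716 -0.3677  0.0289] F [-0.2  0.  -4.7] gw 0.259 q [ 0.7   0.56 -0.18  1.86  0.15  0.73 -1.31]
shift [-0.0024 -0.0026  0.0509] turn [ 0.04 -0.1   0.14]
```

View pics/b4.png

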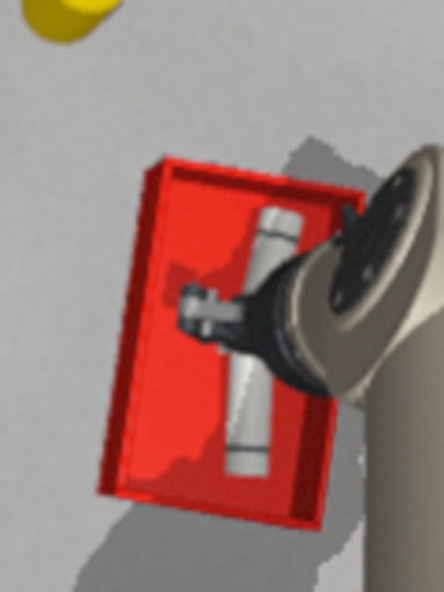

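View pics/b5.png

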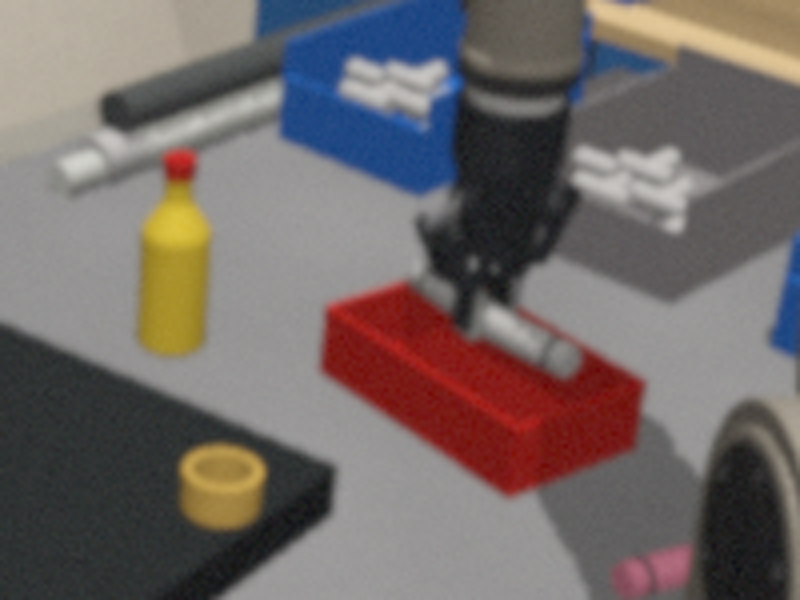

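It is centred over the bin and about to enter it.

```bash
python3 -m jog '-0.002 -0.002 0.012 0 0 0 0; -0.002 -0.002 0.025 0 0 0 0; -0.002 -0.002 0.037 0 0 0 0; -0.002 -0.002 0.046 0 0 0 0; -0.002 -0.002 0.048 0 0 0 0'; python3 -m jog '0 0 0 0 0 0 0;0 0 0.001 0 0 0 0; 0 0 0.003 0 0 0 0; 0 0 0.003 0 0 0 0'; python3 g.py .4698 -.3648 -.022 -10; python3 - <<'E'
from h import *
c=cam("side"); crop(c,340,160,150,112,5,"pics/b6.png")
E
```

```text
t: 23.15
eef_pos: [0.468, -0.3642, -0.0222]
tool_rot: [-0.001, 0.996, -0.086, -0.001]
contact_force: [-0.5, 0.0, -6.1]
gripper_width: 0.256
t: 23.55
eef_pos: [0.4691, -0.3651, -0.0232]
tool_rot: [0.0, 0.996, -0.086, 0.0]
contact_force: [-0.1, -0.1, -6.1]
gripper_width: 0.259
t 23.55 pos [ 0.4691 -0.3651 -0.0232] F [-0.1 -0.1 -6.1] gw 0.259 q [ 0.68  0.64 -0.17  1.89  0.17  0.63 -1.33]
shift [ 0.0006 -0.0004 -0.0012] turn [ 0.01 -0.02  0.12]
```

View pics/b6.png

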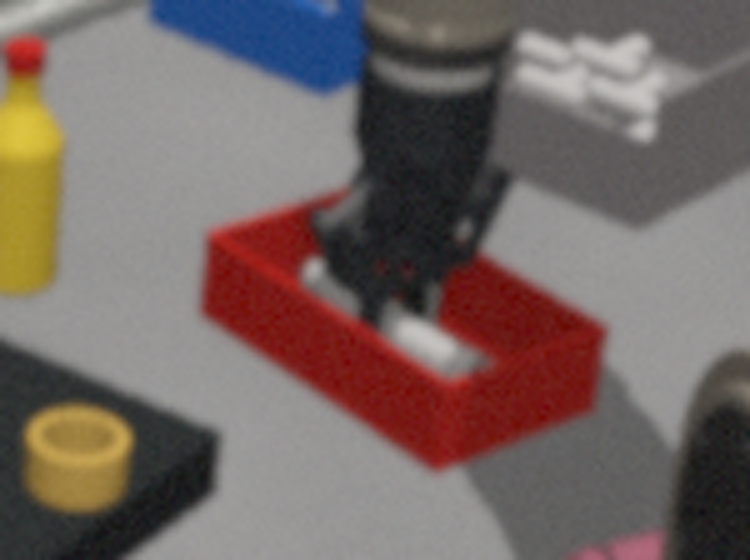

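The shaft is in the bin, just above the floor. I release part-way, wait, then rise straight up.

```bash
python3 -m jog '0 0 0.001 0 0 0 0.03; 0 0 0.001 0 0 0 0.045; 0 0 0.001 0 0 0 0.045; 0 0 0.001 0 0 0 0.045; 0 0 0.001 0 0 0 0.045' 20; python3 -m jog '0 0 -0.02 0 0 0 0.045; 0 0 -0.05 0 0 0 0.045; 0 0 -0.09 0 0 0 0.045; 0 0 -0.13 0 0 0 0.045; 0 0 -0.17 0 0 0 0.045'; python3 -m jog '-0.05 -0.02 -0.04 0 0 0 0.045; -0.05 -0.07 -0.06 0 0 0 0.045; -0.05 -0.12 -0.06 0 0 0 0.045; -0.05 -0.12 -0.06 0 0 0 0.045; -0.05 -0.12 -0.06 0 0 0 0.045';  python3 - <<'E'
from h import *
c=cam("top","pics/f1.png")
c=cam("side","pics/f2.png")
E
```

```text
t: 24.1
eef_pos: [0.4693, -0.3651, -0.0241]
tool_rot: [0.0, 0.996, -0.086, 0.0]
contact_force: [-0.3, -0.2, 0.4]
gripper_width: 0.528
t: 24.6
eef_pos: [0.4688, -0.3648, 0.1473]
tool_rot: [-0.0, 0.996, -0.086, -0.0]
contact_force: [0.9, -1.3, 0.0]
gripper_width: 0.527
t: 25.1
eef_pos: [0.4411, -0.2359, 0.2064]
tool_rot: [0.0, 0.996, -0.084, 0.001]
contact_force: [1.0, -0.3, -0.1]
gripper_width: 0.529
```

View pics/f1.png

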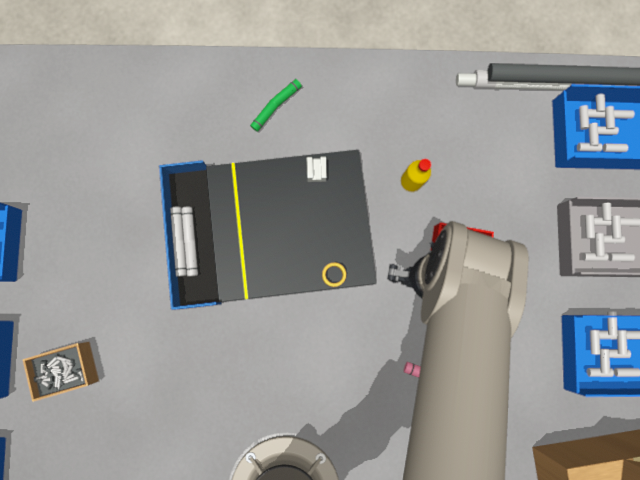

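View pics/f2.png

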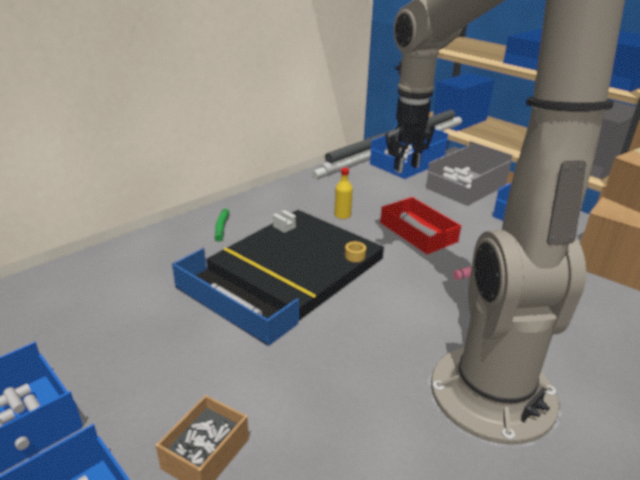

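```bash
python3 -m jog '-0.02 -0.06 0 0 0 0 0.045; -0.03 -0.1 0 0 0 0 0.045; -0.03 -0.1 0 0 0 0 0.045; -0.03 -0.1 0 0 0 0 0.045; -0.03 -0.1 0 0 0 0 0.045'; python3 -m jog '0 0 0 0 0 0 0.045; 0 0 0 0 0 0 0.045'; python3 - <<'E'
from h import *
c=cam("top")
a=c["image"][140:315,155:385]; b=c["image"][215:330,415:500]
A=cv2.resize(a[:,:,::-1],None,fx=2.2,fy=2.2); B=cv2.resize(b[:,:,::-1],None,fx=3.34,fy=3.34); 
h=min(A.shape[0],B.shape[0]); cv2.imwrite("pics/f3.png",np.hstack([A[:h],B[:h]]))
P0=np.array([.5696,.0084]);t=np.radians(7.26);e=np.array([[np.cos(t),np.sin(t)],[-np.sin(t),np.cos(t)]])
for p in[(178.5,242),(191,241)]: print("plate y rel",e@(atz(c,p,.02)[:2]-P0), "tray y = minus 0.205")
E
```

```text
t: 25.7
eef_pos: [0.428, -0.1366, 0.2054]
tool_rot: [0.0, 0.996, -0.087, -0.0]
contact_force: [0.2, 0.2, -0.1]
gripper_width: 0.528
t: 25.9
eef_pos: [0.4279, -0.1359, 0.2055]
tool_rot: [-0.0, 0.996, -0.087, -0.0]
contact_force: [-0.7, -0.4, 0.5]
gripper_width: 0.526
plate y rel [-0.00943536  0.23747593] tray y = minus 0.205
plate y rel [-0.01033446  0.20994866] tray y = minus 0.205
```

View pics/f3.png

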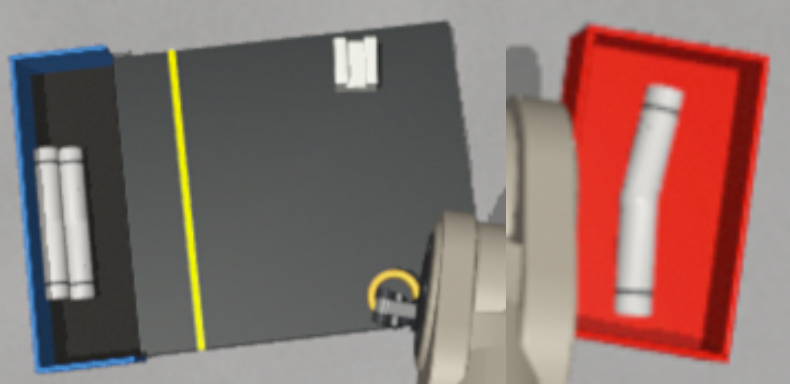

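The bent shaft lies in the bin, kink at (640,195). Both straight shafts lie side by side in the tray at (50,222) and (76,222). The robot touches nothing, so I hand in.

```bash
python3 -c "
from station import workorder
print(workorder.hand_in())"
```

```text
the job is handed in; nothing more can be done
None
```

I handed the job in after about 26 s. Both straight shafts are in the blue tray and the bent one is in the red reject bin. The hand-in gave no verdict, so this rests on my last pictures and readings.

- **Straight shafts:** I pushed the front and middle shafts with open fingers at about 0.36 m/s. Each was let go before the yellow line and rolled on into the tray by itself. They lie side by side, roughly 5 mm and 32 mm past the centre of the tray floor along y; the limit is 50 mm.
- **Bent shaft:** I pushed the rear shaft about 5 cm along the plate, and it stopped without reaching the line. I then gripped it at its middle and laid it in the bin, close to the centre.
- **Bystanders:** the V-block, bottle and ferrule show no visible movement in the pictures. I did not touch the green and pink look-alikes. The last force readings were within noise, so the robot was touching nothing.

**Disagreement:** the real fingertips sat about 34 mm above the reported TCP. A touch on the plate and the side camera both showed this, so I corrected every height by that amount.

**My mistake:** one early approach move went the wrong way because I typed a wrong sign. It happened in free air and touched nothing.

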